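# Take the stacked tea caddy apart for drying

## Task

Take the stacked pewter caddy apart for drying, from the top down and one piece at a time: lay the lid, fin up, in the middle of the lotus-pod rest, then stand the shallow dish in the middle of the bamboo mat, and last stand the deep tin upright in the narrow bay of the teak rack, its cut-cornered end between the bay's two small posts and its bottom flat on the bay's floor. Set every piece down gently instead of letting it drop, and leave the other tea things where they stand.

Things in the scene. Friction and masses are not known exactly. Their poses are not given: they have to be found in the camera images.
- lid: Pewter lid, top of the stack: plate 64 (x) by 42 (y), both +x corners cut at 45 deg by 12. Loose in the dish's mouth: a foot 45 by 32 (x -27 to 18), 6 deep. Upright grip fin on top, 36 long (x -21 to 15), 12 thick (y). Origin: underside of the foot, at the middle of the 64 by 42 outline; plate z 6 to 14, fin to z 43. About 160 g (mm).
- dish: Shallow open pewter dish, middle of the stack, same 64 by 42 outline with cut +x corners, walls 2.5 thick. Its foot (45 by 32, 8 deep) sits loosely in the tin's mouth. Origin: underside of the foot, at the middle of the outline; sides from z 8 to the rim at z 32. About 170 g (mm).
- tin: Deep open pewter tin, bottom of the stack, 64 (x) by 42 (y) by 60 tall, walls 2.5, both upright +x corners cut at 45 deg by 12 (that end is a flat 18 wide; the -x end is 42 wide). Origin: middle of its underside. About 280 g. In the stack the dish's origin is 52 above the tin's, the lid's 26 above the dish's, same x axes (mm).
- tin_cut_end (a point): Middle of the tin's cut-cornered (+x) end face, 32 from its axis and 30 above its underside (mm).
- carrier: Fixed teak carrier under the stack, axes as the tin's. Base 118 by 60, 10 thick; the tin stands on that. Two posts (12 thick, 30 wide, tops 78 above the table, 8 over the tin's rim) stand 3 from the tin's ends: no finger fits there. The tin's long sides (+y, -y) are free but for lips 4 high. Origin: under the middle of the base (mm).
- lotus: Fixed lid rest like a lotus pod, round, flat-topped, 72 across at the top, 30 tall; origin under its centre (mm).
- mat: Fixed flat bamboo mat, 160 (x) by 150 (y), 4 thick; origin under its centre. The bare table before the robot (x 0.40 to 0.50 m, y -0.08 to 0.10 m) is always clear (mm).
- rack: Fixed teak rack, one narrow bay, base 90 (x) by 72 (y), 12 thick. Side walls 48 apart (x -20 to 20), 72 above the bay floor, higher than the seated tin: no room for fingers along its long sides; the ends are open to fingers. At the +x end two small posts, 18 above the floor, admit only the tin's cut corners; at the -x end a lip 5 high. Origin: underside, below the bay's middle (mm).
- bay_floor (a point): Middle of the bay's floor, 12 above the rack's origin, axes as the rack's. The seated tin has its origin here, its axes as the rack's, with about 3 play on every side. The rack's small posts have their inner corners at x 27, y 18 and -18; its lip begins at x -36 (mm).
- bowl: Bystander: open yellow glazed tea bowl, 116 across, 70 tall; origin under its centre (mm).
- roundcaddy: Bystander: closed round pewter caddy, 64 across, 82 tall; origin under its centre (mm).
- scoop: Bystander: thin bamboo scoop lying flat on the table, about 165 long, 17 wide, 5 to 10 high; origin under its middle, x axis along it (mm).
- incense: Bystander: bronze incense holder, foot 64 across, 40 tall; origin under its centre (mm).
- cup: Bystander: white open cup, 72 across, 60 tall; origin under its centre (mm).
- whisk: Bystander: bamboo whisk upright on a ceramic foot, 60 across, 116 tall; origin under its centre (mm).

How it is judged:
On the way, in this order (a step that is already met when the one before it is completed fails the run):
1. the lid lies released on the lotus-pod rest, while dish and tin still stand stacked in the carrier (horizontal distance between lid and lotus below 0.022 m and z of lid in the frame of lotus between 0.026 and 0.034 m and angle between lid's own z axis and vertical below 0.1 rad and contact force between the fingers and lid below 0.05 N and linear speed of lid below 0.02 m/s and horizontal distance between tin and carrier below 0.015 m and height (world z) of tin below 0.02 m and horizontal distance between dish and tin below 0.01 m and height (world z) of dish below 0.07 m), for 0.2 s.
2. the dish stands released on the bamboo mat, while the tin still stands in the carrier (horizontal distance between dish and mat below 0.04 m and z of dish in the frame of mat between 0 and 0.008 m and angle between dish's own z axis and vertical below 0.1 rad and contact force between the fingers and dish below 0.05 N and linear speed of dish below 0.02 m/s and horizontal distance between tin and carrier below 0.015 m and height (world z) of tin below 0.02 m), for 0.2 s.
3. the tin stands released on the floor of the bay, cut end at the small posts (x of tin in the frame of bay_floor between -0.006 and 0.006 m and y of tin in the frame of bay_floor between -0.006 and 0.006 m and z of tin in the frame of bay_floor between -0.003 and 0.003 m and x of tin_cut_end in the frame of bay_floor above 0.02 m and angle between the x axis of tin and the x axis of bay_floor, either way round below 0.15 rad and angle between tin's own z axis and vertical below 0.06 rad and contact force between the fingers and tin below 0.05 N and linear speed of tin below 0.02 m/s), for 0.2 s.
At the end, for the whole second after the job is handed in: Lid level on the lotus rest, fin up, centres within 22 mm; dish upright on the mat, centres within 40 mm; tin upright on the bay floor (3 mm in height, 6 mm in x and y, 0.15 rad), cut-cornered end at the two small posts; all released and at rest (all of step 3 and horizontal distance between lid and lotus below 0.022 m and z of lid in the frame of lotus between 0.026 and 0.034 m and angle between each of lid, dish's own z axis and vertical below 0.1 rad and contact force between the fingers and lid below 0.05 N and linear speed of each of lid, dish below 0.02 m/s and horizontal distance between dish and mat below 0.04 m and z of dish in the frame of mat between 0 and 0.008 m and contact force between the fingers and dish below 0.05 N); the robot touches nothing.
It fails at once if the lid, dish or tin falls freely faster than 0.55 m/s (dropped from more than about 15 mm) ((contact force between the fingers and lid below 0.01 N and linear speed of lid above 0.55 m/s) or (contact force between the fingers and dish below 0.01 N and linear speed of dish above 0.55 m/s) or (contact force between the fingers and tin below 0.01 N and linear speed of tin above 0.55 m/s)).
It fails at once if one of the other tea things is pushed more than 25 mm from its place (distance of any of bowl, roundcaddy, scoop, incense, cup, whisk from where it was at the start of the episode above 0.025 m).
It also fails if it takes over 72 s, if anything falls off the work surface, if the arm or the gripper's body presses on something with over 40 N, if the wrist force passes 120 N, or if a joint passes its speed limit or range.

## Robot

A 6-joint arm with a two-finger parallel gripper is mounted at the origin on the work surface. World frame = base frame: x ahead of the robot, y to its left, z up, the work surface at z = 0. Lengths are in m, angles in rad, forces in N, time in s.
With the tool pointing down it reaches from about 0.35 to 0.875 m from the base axis. Payload 4.2 kg.
Tool frame: the origin (TCP) lies at the very end of the fingers, on their centre line; the grasp point (between the pads) lies 19 mm behind it; z points along the fingers, y is the line along which they close (so a half turn about z gives the same grasp; the last joint's range is limited). The gripper opens to 85 mm and grips with 20 to 120 N. Pads are 22 mm wide; open, the fingers measure 114 mm over their backs; the gripper's body (76 mm by 85 mm) begins 54 mm behind the grasp point. The pads swing forward as they close: fully open they stand 13 mm farther back than shut.
Start: joints at [1.393, 0.385, 0.008, 0, -1.194, -0.259], TCP at [0.264, 0.566, 0.231] pointing down, gripper open.
Joint ranges: [-3.14, 3.14], [-1.21, 2.06], [-1.07, 1.41], [-3.16, 2.05], [-2.99, -0.16], [-3.1, 3.1]. Speed limits (rad/s): [2.79, 2.79, 3.14, 3.14, 3.14, 3.14].

## Interface

Orientations are given as a 3x3 rotation matrix whose columns are the frame's x, y, z axes.
In Python, from plant import sensors, optics, order, spotter gives the robot as it stands.
- The arm moves only by the shell command python3 -m crank 'ROWS' [FORCE]. ROWS is JSON, a list of rows, each an object of numbers: "dx", "dy", "dz": the shift along the tool's x, y, z in m; "ax", "ay", "az": the turn, a rotation vector about the tool's x, y, z in degrees; "hand": the finger opening in m, from 0 to 0.0854. In form: [{"dx": .., "dy": .., "dz": .., "ax": .., "ay": .., "az": .., "hand": ..}, ...]. A call has exactly 8 rows; each row shifts and turns the commanded pose from where the row before left it, along the tool's axes as they then stand; what a row does not reach is not made up. A row lasts 1/12 s, in which the tool goes at most 41.7 mm and 7.16 degrees, less where a joint would pass 70% of its speed; a pose out of reach is approached as far as the arm can. A call with a gripper value outside its range is refused whole. The fingers move at their own pace and stop on an object; FORCE is the grip in N (left out, the last holds). Time passes only in rows, so rows that do not move let the fingers close, or fill a call up. It gives the time, the measured TCP pose, the force, the opening and the grip force at its end, in the units of the state.
- sensors.get_obs(): the state, without advancing time (a new reading comes with each control period).
- optics.capture(name): name is "scene" or "top" or "wrist"; returns a dict with "image" (420x560x3 uint8, red, green, blue), "mtx" (3x3 intrinsics, pixels), "T" (4x4, takes a point from camera to world coordinates). Camera axes: x right, y up, looking along -z (the intrinsics and any distortion apply to the point x, -y, -z); pixel columns grow to the right and rows downward; lengths in m; the calibration is good to about 2 mm. A picture is of the moment at which its call begins. There is no depth.
- order.finish_job(): hands the job in; it is judged then, once.
Trained networks look in a picture, given as the dict that the camera call returned (one of the last four; its "shot" number tells which), for a name from the list of things; names that differ only in an ending like _2 or _b are one class to them, and where a whole thing is asked for, a point or a joint stands for the part that bears it (a point fixed in the world has none). Each returns a list of dicts, best first, with "confidence" (0 to 1); they miss things now and then, are a little off and sometimes report something else, mostly with a low value. They report only what shows in the picture. A call takes as long as a camera call.
- spotter.boxes_of(picture, thing): "extent" ([left, top, right, bottom] in pixels, round what is visible of it).
- spotter.silhouettes(picture, thing): "region" (420x560 bool, what is visible of it) and "extent" ([left, top, right, bottom] in pixels, round what is visible of it).
The state is a dict: "time": time; "joint_pos": joint angles; "joint_vel": joint speeds; "joint_efforts": joint torques, N m; "tool_pos": TCP position; "ee_rot": TCP orientation; "ft_force": force on the tool from outside, world axes, zero at the start; "moment": the same for the moment, N m; "finger_gap": finger opening in m; "grasp_force": force on a finger pad.
Only numpy, scipy, OpenCV 4.12 (cv2) and the standard library are available. Lean on these libraries where they do the work, as an engineer would, in place of code of your own. Each camera call takes 0.05 s, during which the arm holds its last target. There are 200 camera calls.

## Working session

There is one attempt and no reset: what is moved stays moved. The work goes in short steps, Python scripts to look and compute and a shell command to move; the robot and the scene stay as the last step left them, time stands still between calls to the robot, and variables do not carry over. Pictures are saved under pics/ and viewed, at most 10 in all, crops included, and the job is handed in when it is done.

```bash
mkdir -p pics; cat > h.py <<'E'
import numpy as np, cv2
from plant import sensors, optics, order, spotter
def px2w(c,u,v,z):
    K=c["mtx"];T=c["T"];d=np.linalg.inv(K)@np.array([u,v,1.]);d=T[:3,:3]@np.array([d[0],-d[1],-d[2]])
    o=T[:3,3];return o+d*(z-o[2])/d[2]
def w2px(c,P):
    T=np.asarray(c["T"]);p=(np.atleast_2d(P)-T[:3,3])@T[:3,:3];q=np.c_[p[:,0],-p[:,1],-p[:,2]]@np.asarray(c["mtx"]).T
    return q[:,:2]/q[:,2:]
E
python3 - <<'E'
from h import *
ims=[]
for n in ("top","scene"):
    c=optics.capture(n);im=c["image"][:,:,::-1].copy()
    print(n,[k for k in c],c["T"].round(3).tolist(),c["mtx"].round(1).tolist())
    for t in ["lid","dish","tin","carrier","lotus","mat","rack","bowl","roundcaddy","scoop","incense","cup","whisk"]:
        r=spotter.silhouettes(c,t)[:2]
        for b in r:
            m=b["region"].astype(np.uint8);e=[int(x) for x in b["extent"]]
            v,u=np.nonzero(m)
            w=px2w(c,u.mean(),v.mean(),0).round(3) if len(u) else 0
            print(t,round(b["confidence"],2),e,w,cv2.minAreaRect(np.c_[u,v].astype(np.float32)))
        if r:
            e=[int(x) for x in r[0]["extent"]];cv2.putText(im,t,(e[0],e[1]),0,.35,(0,0,255),1)
    cv2.imwrite(f"pics/{n}.png",cv2.resize(im,(784,588)))
o=sensors.get_obs();print(o["time"],o["tool_pos"],o["ee_rot"],o["finger_gap"])
E
```

```text
top ['image', 'mtx', 'T', 'shot'] [[-0.028, 0.99, -0.136, 0.376], [-0.999, -0.031, -0.02, -0.016], [-0.024, 0.135, 0.991, 1.178], [0.0, 0.0, 0.0, 1.0]] [[453.8, 0.0, 282.3], [0.0, 453.8, 202.9], [0.0, 0.0, 1.0]]
lid 0.88 [166, 233, 192, 260] [0.436 0.282 0.   ] ((177.69412231445312, 244.12350463867188), (27.38064956665039, 18.17707061767578), 32.47119140625)
dish 0.72 [413, 119, 451, 151] [ 0.711 -0.397  0.   ] ((432.50006103515625, 134.00001525878906), (24.748737335205078, 33.23401641845703), 45.0)
dish 0.66 [181, 233, 197, 247] [0.444 0.245 0.   ] ((190.7692108154297, 240.84613037109375), (19.414506912231445, 3.882901668548584), 33.6900634765625)
tin 0.53 [193, 240, 202, 246] [0.436 0.234 0.   ] ((196.0, 243.5), (5.0, 6.0), 90.0)
tin 0.32 [443, 219, 494, 267] [ 0.418 -0.469  0.   ] ((469.0, 243.0), (46.0, 50.0), 90.0)
carrier 0.87 [162, 225, 211, 265] [0.432 0.249 0.   ] ((184.87860107421875, 244.61912536621094), (47.74567794799805, 23.515295028686523), 31.504268646240234)
lotus 0.78 [179, 145, 205, 174] [0.658 0.242 0.   ] ((193.5, 160.5), (27.0, 27.0), 90.0)
lotus 0.4 [100, 266, 
[... 3843 characters left out ...]
298.0), (50.0, 54.0), 90.0)
cup 0.63 [318, 87, 339, 109] [0.334 0.452 0.   ] ((327.53448486328125, 99.08621215820312), (20.34614372253418, 26.49151039123535), 4.763641834259033)
cup 0.41 [295, 121, 334, 156] [0.429 0.265 0.   ] ((313.4734802246094, 140.45118713378906), (24.962270736694336, 39.23646926879883), 79.87532806396484)
whisk 0.84 [386, 113, 412, 154] [ 0.599  0.475 -0.   ] ((398.4178161621094, 134.21917724609375), (20.131080627441406, 41.08144760131836), 20.556045532226562)
1.4 [0.26436278 0.56631718 0.23129413] [[ 9.06111255e-01 -4.23039470e-01 -6.40166032e-06]
 [-4.23039470e-01 -9.06111255e-01 -1.91546512e-05]
 [ 2.30255701e-06  2.00644000e-05 -1.00000000e+00]] 0.08556281102787451
```

View pics/top.png

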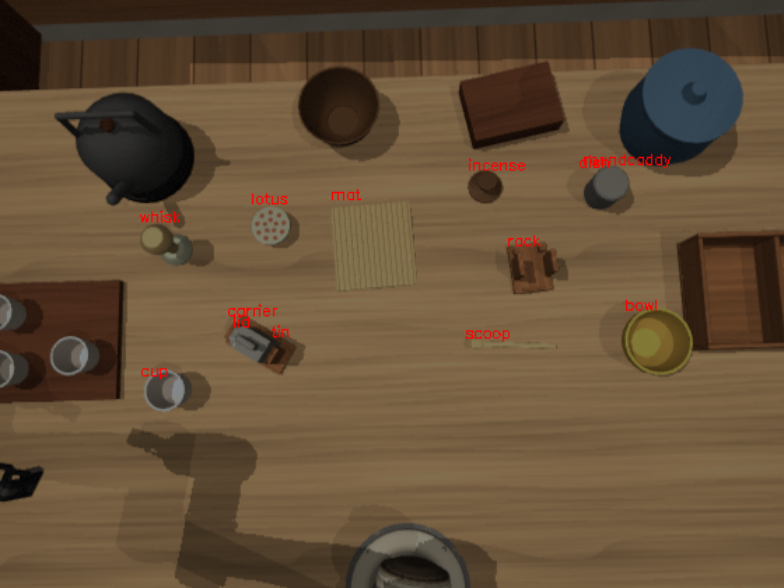

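View pics/scene.png

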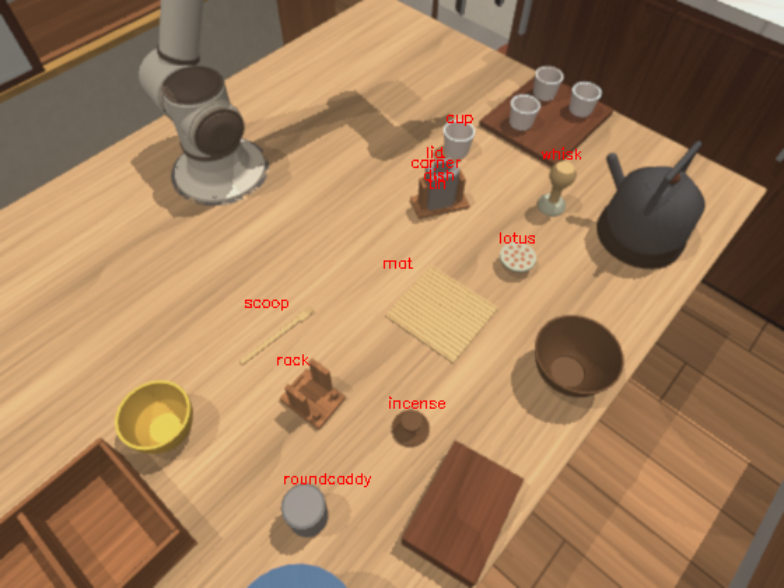

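The arm is parked far left. The stack is at about (0.43, 0.257) with its long axis near heading 58°/-122°, and the cup and whisk are well clear of the path. I'll move above the stack, turn the tool and look from close by.

```bash
R='{"dx":0.028,"dy":0.021,"dz":-0.007}'; 
python3 -m crank '[{"dx":0.028,"dy":0.021,"dz":-0.007},{"dx":0.028,"dy":0.021,"dz":-0.007},{"dx":0.028,"dy":0.021,"dz":-0.007},{"dx":0.028,"dy":0.021,"dz":-0.007},{"dx":0.028,"dy":0.021,"dz":-0.007},{"dx":0.028,"dy":0.021,"dz":-0.007},{"dx":0.028,"dy":0.021,"dz":-0.007},{"dx":0.028,"dy":0.021,"dz":-0.007}]' 40
python3 -m crank '[{"dx":0.028,"dy":0.021,"dz":-0.007},{"dx":0.028,"dy":0.021,"dz":-0.007},{"az":6.9},{"az":6.9},{"az":6.9},{"az":6.9},{"az":6.9},{"az":6.9}]'
python3 -m crank '[{"az":6.9},{"az":6.9},{"az":6.9},{"az":6.9},{"az":6.9},{"az":6.9},{"az":6.9},{"az":6.9}]'
cat >> h.py <<'E'
def st():
    o=sensors.get_obs();R=o["ee_rot"];print("t",round(o["time"],2),"tcp",o["tool_pos"].round(4),"hx",round(float(np.degrees(np.arctan2(R[1,0],R[0,0]))),2),"zdn",R[:,2].round(4),"gap",round(float(o["finger_gap"]),4),"gf",o["grasp_force"],"F",np.round(o["ft_force"],1),"q",np.round(o["joint_pos"],2));return o
def sil(c,t,cmin=0.3):
    r=spotter.silhouettes(c,t);return r[0] if r and r[0]["confidence"]>cmin else None
E
python3 - <<'E'
from h import *
st();c=optics.capture("wrist");print(c["T"].round(3).tolist(),c["mtx"][0,0])
im=c["image"][:,:,::-1].copy()
for t in ("lid","carrier","lotus","mat","dish"):
    b=sil(c,t)
    if b is None: continue
    e=[int(x) for x in b["extent"]];m=b["region"].astype(np.uint8);v,u=np.nonzero(m)
    print(t,b["confidence"],e,cv2.minAreaRect(np.c_[u,v].astype(np.float32)))
cv2.imwrite("pics/w1.png",im)
t=optics.capture("top")
for n,z in (("lotus",.03),("mat",.004),("rack",.012)):
    b=sil(t,n);m=b["region"];v,u=np.nonzero(m);r=cv2.minAreaRect(np.c_[u,v].astype(np.float32));print(n,px2w(t,*r[0],z).round(4),px2w(t,u.mean(),v.mean(),z).round(4))
E
```

```text
t 1.4 tcp [0.2644 0.5663 0.2313] hx -25.03 zdn [-0. -0. -1.] gap 0.0856 gf 0.0 F [-0.2 -0.1  0.1] q [ 1.39  0.38  0.01 -0.   -1.19 -0.26]
[[-0.423, 0.868, 0.262, 0.332], [-0.906, -0.405, -0.122, 0.536], [0.0, -0.289, 0.957, 0.373], [0.0, 0.0, 0.0, 1.0]] 347.7159173293681
lotus [0.6501 0.2373 0.03  ] [0.6509 0.237  0.03  ]
mat [0.6121 0.0486 0.004 ] [0.6112 0.0482 0.004 ]validation failed for argument at $[0]...
validation failed for argument at $[0]...
validation failed for argument at $[0]...
Traceback (most recent call last):
TypeError: 'NoneType' object is not subscriptable
```

View pics/w1.png

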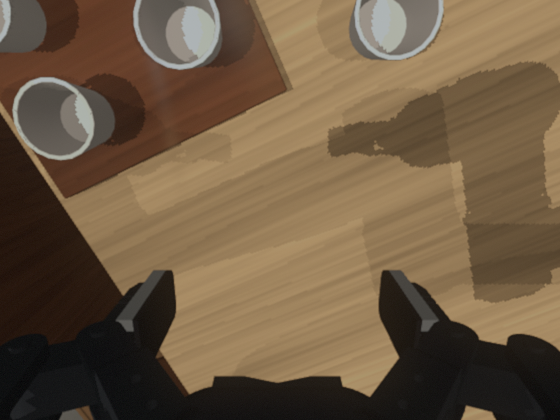

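The picture shows only the cup (about 400,20) and the tray; the moves were refused because every row needs all seven keys. I'll retype them.

```bash

python3 -m crank '[{"dx":0.028,"dy":0.021,"dz":-0.007,"ax":0,"ay":0,"az":0,"hand":0.085},{"dx":0.028,"dy":0.021,"dz":-0.007,"ax":0,"ay":0,"az":0,"hand":0.085},{"dx":0.028,"dy":0.021,"dz":-0.007,"ax":0,"ay":0,"az":0,"hand":0.085},{"dx":0.028,"dy":0.021,"dz":-0.007,"ax":0,"ay":0,"az":0,"hand":0.085},{"dx":0.028,"dy":0.021,"dz":-0.007,"ax":0,"ay":0,"az":0,"hand":0.085},{"dx":0.028,"dy":0.021,"dz":-0.007,"ax":0,"ay":0,"az":0,"hand":0.085},{"dx":0.028,"dy":0.021,"dz":-0.007,"ax":0,"ay":0,"az":0,"hand":0.085},{"dx":0.028,"dy":0.021,"dz":-0.007,"ax":0,"ay":0,"az":0,"hand":0.085}]' 40
python3 -m crank '[{"dx":0.028,"dy":0.021,"dz":-0.007,"ax":0,"ay":0,"az":0,"hand":0.085},{"dx":0.028,"dy":0.021,"dz":-0.007,"ax":0,"ay":0,"az":0,"hand":0.085},{"dx":0,"dy":0,"dz":0,"ax":0,"ay":0,"az":6.9,"hand":0.085},{"dx":0,"dy":0,"dz":0,"ax":0,"ay":0,"az":6.9,"hand":0.085},{"dx":0,"dy":0,"dz":0,"ax":0,"ay":0,"az":6.9,"hand":0.085},{"dx":0,"dy":0,"dz":0,"ax":0,"ay":0,"az":6.9,"hand":0.085},{"dx":0,"dy":0,"dz":0,"ax":0,"ay":0,"az":6.9,"hand":0.085},{"dx":0,"dy":0,"dz":0,"ax":0,"ay":0,"az":6.9,"hand":0.085}]'
python3 -m crank '[{"dx":0,"dy":0,"dz":0,"ax":0,"ay":0,"az":6.9,"hand":0.085},{"dx":0,"dy":0,"dz":0,"ax":0,"ay":0,"az":6.9,"hand":0.085},{"dx":0,"dy":0,"dz":0,"ax":0,"ay":0,"az":6.9,"hand":0.085},{"dx":0,"dy":0,"dz":0,"ax":0,"ay":0,"az":6.9,"hand":0.085},{"dx":0,"dy":0,"dz":0,"ax":0,"ay":0,"az":6.9,"hand":0.085},{"dx":0,"dy":0,"dz":0,"ax":0,"ay":0,"az":6.9,"hand":0.085},{"dx":0,"dy":0,"dz":0,"ax":0,"ay":0,"az":6.9,"hand":0.085},{"dx":0,"dy":0,"dz":0,"ax":0,"ay":0,"az":6.9,"hand":0.085}]'
cat > look.py <<'E'
import sys
from h import *
st();c=optics.capture("wrist");cv2.imwrite(f"pics/{sys.argv[1]}.png",c["image"][:,:,::-1])
for t in sys.argv[2:]:
    b=sil(c,t)
    if b is None: print(t,None);continue
    v,u=np.nonzero(b["region"]);print(t,round(b["confidence"],2),b["extent"],cv2.minAreaRect(np.c_[u,v].astype(np.float32)))
import pickle;pickle.dump({k:c[k] for k in("image","mtx","T")},open(f"pics/{sys.argv[1]}.pkl","wb"))
E
python3 look.py w2 lid carrier dish tin
```

```text
time: 2.57
tool_pos: [0.3967, 0.3177, 0.288]
ee_rot: [[0.906, -0.423, 0.0], [-0.423, -0.906, 0.001], [0.0, -0.001, -1.0]]
ft_force: [0.6, -0.1, -0.9]
finger_gap: 0.0848
grasp_force: 0.0
time: 3.23
tool_pos: [0.4292, 0.2574, 0.3014]
ee_rot: [[0.394, -0.919, 0.0], [-0.919, -0.394, 0.0], [-0.0, -0.0, -1.0]]
ft_force: [0.1, -0.1, 0.1]
finger_gap: 0.0851
grasp_force: 0.0
time: 3.9
tool_pos: [0.4292, 0.2575, 0.3014]
ee_rot: [[-0.529, -0.848, 0.0], [-0.848, 0.529, 0.0], [-0.0, -0.0, -1.0]]
ft_force: [0.1, -0.2, 0.7]
finger_gap: 0.0848
grasp_force: 0.0
t 3.9 tcp [0.4292 0.2575 0.3014] hx -121.97 zdn [ 1.e-04  2.e-04 -1.e+00] gap 0.0848 gf 0.0 F [ 0.1 -0.2  0.7] q [ 0.87  0.13 -0.17 -0.   -1.28 -1.42]
lid 0.69 [253.0, 151.3, 293.0, 218.0] ((274.0, 183.5), (63.0, 42.0), 90.0)
carrier 0.86 [250.4, 119.4, 296.6, 224.8] ((274.5, 171.0), (100.0, 49.0), 90.0)
dish 0.45 [268.0, 148.6, 277.7, 149.1] ((272.0, 150.0), (18.0, 2.0), -0.0)
tin 0.44 [253.8, 143.4, 293.6, 151.1] ((273.5, 146.5), (5.0, 35.0), 90.0)
```

View pics/w2.png

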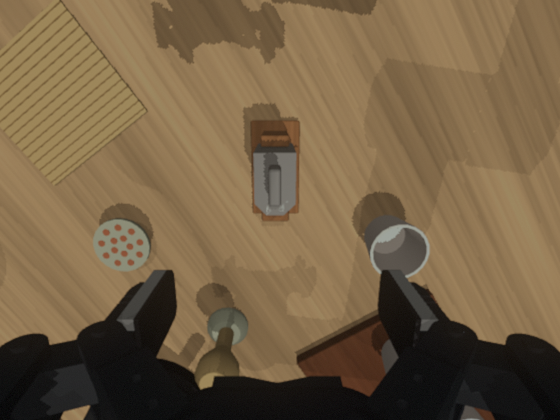

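The wrist picture shows the stack at (274, 183), aligned with the tool, with the lid's cut corners at the bottom edge (row ~215). So the lid's +x is the tool's -x. The lotus is at (122, 245) and the mat at top left.

```bash
cat > m1.py <<'E'
from h import *
import pickle
c=pickle.load(open("pics/w2.pkl","rb"))
o=sensors.get_obs();R=o["ee_rot"];p=o["tool_pos"]
img=c["image"].copy()
g=cv2.cvtColor(img,cv2.COLOR_RGB2GRAY)
for r in (160,175,190): print(r,g[r,244:306].tolist())
print(g[110:226,263].tolist());print(g[110:226,275].tolist())
a=px2w(c,274,150.5,.102);b=px2w(c,274.5,215,.102);m=(a+b)/2
print("lid",a,b,np.linalg.norm(a-b),m,"tool",R.T@(m-p))
q=px2w(c,275,120,.010);print("carr far edge",q,R.T@(q-p))
print("lotus",px2w(c,122,244,.03))
t=optics.capture("top")
b=sil(t,"lotus");v,u=np.nonzero(b["region"]);print(px2w(t,(u.min()+u.max())/2,(v.min()+v.max())/2,.03))
b=spotter.silhouettes(t,"rack");print([(x["confidence"],x["extent"]) for x in b])
E
python3 m1.py
```

```text
160 [124, 126, 128, 127, 118, 101, 89, 73, 65, 90, 109, 114, 113, 113, 114, 113, 113, 113, 114, 107, 89, 78, 77, 76, 77, 77, 76, 77, 77, 77, 77, 77, 79, 103, 115, 115, 114, 114, 114, 116, 115, 115, 115, 115, 115, 115, 115, 115, 115, 116, 115, 114, 100, 89, 86, 114, 127, 124, 121, 119, 118, 120]
175 [132, 133, 133, 131, 127, 123, 121, 92, 74, 93, 111, 114, 113, 114, 114, 114, 114, 113, 113, 106, 88, 76, 77, 72, 71, 84, 97, 105, 108, 110, 111, 113, 114, 115, 112, 101, 83, 102, 115, 115, 116, 115, 114, 115, 115, 116, 116, 116, 116, 116, 116, 112, 99, 88, 89, 115, 128, 131, 133, 134, 133, 132]
190 [134, 133, 134, 135, 134, 134, 134, 132, 105, 93, 109, 114, 115, 115, 114, 114, 115, 114, 115, 115, 114, 104, 85, 77, 68, 80, 96, 108, 111, 113, 114, 115, 115, 116, 112, 101, 84, 102, 115, 116, 117, 117, 116, 117, 117, 116, 115, 116, 117, 118, 118, 108, 97, 93, 99, 121, 129, 130, 131, 132, 130, 130]
[96, 95, 95, 93, 92, 91, 91, 92, 94, 89, 75, 65, 67, 68, 67, 67, 67, 68, 68, 69, 64, 61, 54, 52, 50, 67, 87, 95, 96, 91, 78, 68, 66, 65, 66, 60, 54, 49, 53, 54, 56, 56, 71, 99, 106, 95, 94, 104, 113
[... 513 characters left out ...]
77, 76, 77, 76, 77, 77, 77, 76, 69, 54, 53, 55, 59, 74, 90, 101, 109, 113, 112, 113, 113, 113, 113, 114, 113, 113, 115, 114, 114, 114, 114, 114, 114, 114, 115, 115, 115, 115, 114, 115, 115, 115, 115, 115, 115, 116, 114, 116, 111, 101, 99, 106, 106, 111, 116, 116, 117, 117, 113, 98, 83, 88, 95, 95, 96, 106, 117, 117, 116, 120]
lid [0.41606106 0.23031657 0.102     ] [0.45061495 0.28638266 0.102     ] 0.0658587733722667 [0.43333801 0.25834962 0.102     ] tool [-0.00280229 -0.0030803   0.19939067]
carr far edge [0.40232098 0.20926877 0.01      ] [ 0.05526538 -0.00225814  0.29138227]
lotus [0.64911497 0.23529388 0.03      ]
[0.65001177 0.23596909 0.03      ]
[(0.77, [363.7, 173.3, 401.3, 209.2])]
```

```bash

python3 -m crank '[{"dx":0,"dy":-0.001,"dz":0.030,"ax":0,"ay":0,"az":0,"hand":0.06},{"dx":0,"dy":-0.001,"dz":0.030,"ax":0,"ay":0,"az":0,"hand":0.06},{"dx":0,"dy":-0.001,"dz":0.030,"ax":0,"ay":0,"az":0,"hand":0.06},{"dx":0,"dy":0,"dz":0.03,"ax":0,"ay":0,"az":0,"hand":0.06},{"dx":0,"dy":0,"dz":0.025,"ax":0,"ay":0,"az":0,"hand":0.06},{"dx":0,"dy":0,"dz":0.02,"ax":0,"ay":0,"az":0,"hand":0.06},{"dx":0,"dy":0,"dz":0.015,"ax":0,"ay":0,"az":0,"hand":0.06},{"dx":0,"dy":0,"dz":0.007,"ax":0,"ay":0,"az":0,"hand":0.06}]' 40
python3 look.py w3 lid carrier
```

```text
time: 4.97
tool_pos: [0.4309, 0.2551, 0.1121]
ee_rot: [[-0.524, -0.852, -0.003], [-0.852, 0.524, -0.003], [0.004, 0.001, -1.0]]
ft_force: [-0.7, -0.3, -0.3]
finger_gap: 0.06
grasp_force: 0.0
t 4.97 tcp [0.4309 0.2551 0.1121] hx -121.6 zdn [-0.003  -0.0029 -1.    ] gap 0.06 gf 0.0 F [-0.7 -0.3 -0.3] q [ 0.86  0.3  -0.45 -0.   -0.82 -1.41]
lid 0.67 [230.5, 202.6, 322.0, 338.2] ((277.5, 269.0), (130.0, 91.0), 90.0)
carrier 0.79 [235.8, 130.3, 323.6, 195.4] ((277.5, 164.5), (61.0, 85.0), 90.0)
```

View pics/w3.png

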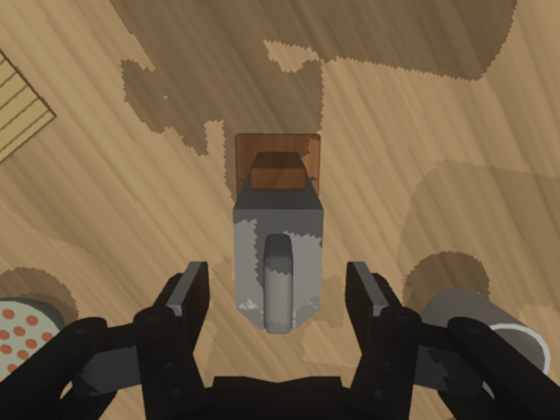

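The fin (column 278) is centred between the fingers (207 and 347). I'll lower a little, close on it and lift.

```bash

python3 -m crank '[{"dx":0,"dy":0,"dz":0.004,"ax":0,"ay":0,"az":0,"hand":0.06},{"dx":0,"dy":0,"dz":0.003,"ax":0,"ay":0,"az":0,"hand":0.04},{"dx":0,"dy":0,"dz":0,"ax":0,"ay":0,"az":0,"hand":0.0},{"dx":0,"dy":0,"dz":0,"ax":0,"ay":0,"az":0,"hand":0},{"dx":0,"dy":0,"dz":0,"ax":0,"ay":0,"az":0,"hand":0},{"dx":0,"dy":0,"dz":0,"ax":0,"ay":0,"az":0,"hand":0},{"dx":0,"dy":0,"dz":0,"ax":0,"ay":0,"az":0,"hand":0},{"dx":0,"dy":0,"dz":0,"ax":0,"ay":0,"az":0,"hand":0}]' 40
python3 - <<'E'
from h import *
import pickle
c=pickle.load(open("pics/w3.pkl","rb"));o=st();R=o["ee_rot"];p=o["tool_pos"]
for u,v,z in ((278,209,.102),(278,236,.131),(278,332,.102)): print(R.T@(px2w(c,u,v,z)-p))
E
```

```text
time: 5.78
tool_pos: [0.432, 0.2563, 0.1078]
ee_rot: [[-0.524, -0.852, 0.001], [-0.852, 0.524, 0.001], [-0.001, -0.0, -1.0]]
ft_force: [-1.0, 0.2, 3.3]
finger_gap: 0.0113
grasp_force: 42.2
t 5.78 tcp [0.432  0.2563 0.1078] hx -121.62 zdn [ 7.e-04  6.e-04 -1.e+00] gap 0.0113 gf 42.173314690589905 F [-1.   0.2  3.3] q [ 0.86  0.31 -0.46  0.   -0.8  -1.41]
[0.02871371 0.00042894 0.00579795]
[ 0.02660192  0.00031    -0.02320007]
[-0.03643707  0.00051993  0.00585846]
```

```bash

python3 -m crank '[{"dx":0,"dy":0,"dz":-0.004,"ax":0,"ay":0,"az":0,"hand":0},{"dx":0,"dy":0,"dz":-0.008,"ax":0,"ay":0,"az":0,"hand":0},{"dx":0,"dy":0,"dz":-0.012,"ax":0,"ay":0,"az":0,"hand":0},{"dx":0,"dy":0,"dz":-0.012,"ax":0,"ay":0,"az":0,"hand":0},{"dx":0,"dy":0,"dz":-0.012,"ax":0,"ay":0,"az":0,"hand":0},{"dx":-0.0133,"dy":-0.028,"dz":0,"ax":0,"ay":0,"az":0,"hand":0},{"dx":-0.0133,"dy":-0.028,"dz":0,"ax":0,"ay":0,"az":0,"hand":0},{"dx":-0.0133,"dy":-0.028,"dz":0,"ax":0,"ay":0,"az":0,"hand":0}]'
python3 -m crank '[{"dx":-0.0133,"dy":-0.028,"dz":0,"ax":0,"ay":0,"az":0,"hand":0},{"dx":-0.0133,"dy":-0.028,"dz":0,"ax":0,"ay":0,"az":0,"hand":0},{"dx":-0.0133,"dy":-0.028,"dz":0,"ax":0,"ay":0,"az":0,"hand":0},{"dx":-0.0133,"dy":-0.028,"dz":0,"ax":0,"ay":0,"az":0,"hand":0},{"dx":0,"dy":0,"dz":0.015,"ax":0,"ay":0,"az":0,"hand":0},{"dx":0,"dy":0,"dz":0.02,"ax":0,"ay":0,"az":0,"hand":0},{"dx":0,"dy":0,"dz":0.02,"ax":0,"ay":0,"az":0,"hand":0},{"dx":0,"dy":0,"dz":0.01,"ax":0,"ay":0,"az":0,"hand":0}]'
python3 look.py w4 lid lotus
```

```text
time: 6.45
tool_pos: [0.5251, 0.246, 0.1563]
ee_rot: [[-0.523, -0.852, 0.001], [-0.852, 0.523, 0.001], [-0.001, -0.0, -1.0]]
ft_force: [-0.3, -0.5, -1.4]
finger_gap: 0.0114
grasp_force: 41.6
time: 7.12
tool_pos: [0.646, 0.2315, 0.0872]
ee_rot: [[-0.525, -0.851, -0.005], [-0.851, 0.525, -0.002], [0.004, 0.003, -1.0]]
ft_force: [0.4, 0.3, -2.0]
finger_gap: 0.0115
grasp_force: 41.6
t 7.12 tcp [0.646  0.2315 0.0872] hx -121.7 zdn [-0.005 -0.002 -1.   ] gap 0.0115 gf 41.59946858882904 F [ 0.4  0.3 -2. ] q [ 0.58  0.61  0.   -0.   -0.97 -1.13]
lid 0.75 [229.2, 202.6, 322.8, 338.8] ((276.5, 270.0), (134.0, 93.0), 90.0)
lotus 0.66 [216.3, 183.6, 329.2, 271.4] ((269.96441650390625, 224.60520935058594), (84.85713195800781, 115.91118621826172), 83.32553100585938)
```

View pics/w4.png

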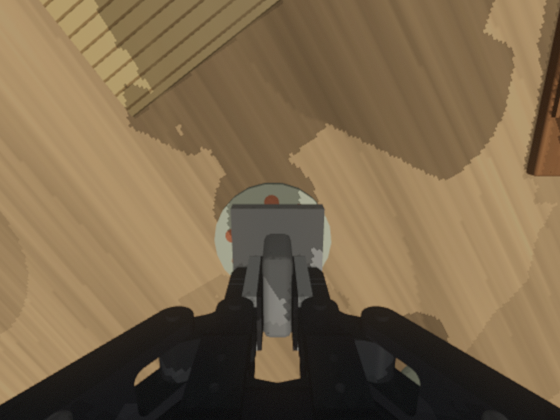

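The lid hangs level over the lotus (centre about 273, 240 in the picture). Lowering it slowly.

```bash

python3 -m crank '[{"dx":0,"dy":0,"dz":0.01,"ax":0,"ay":0,"az":0,"hand":0},{"dx":0,"dy":0,"dz":0.01,"ax":0,"ay":0,"az":0,"hand":0},{"dx":0,"dy":0,"dz":0.008,"ax":0,"ay":0,"az":0,"hand":0},{"dx":0,"dy":0,"dz":0.004,"ax":0,"ay":0,"az":0,"hand":0},{"dx":0,"dy":0,"dz":0.003,"ax":0,"ay":0,"az":0,"hand":0},{"dx":0,"dy":0,"dz":0.002,"ax":0,"ay":0,"az":0,"hand":0},{"dx":0,"dy":0,"dz":0,"ax":0,"ay":0,"az":0,"hand":0},{"dx":0,"dy":0,"dz":0,"ax":0,"ay":0,"az":0,"hand":0}]'
python3 - <<'E'
from h import *
import pickle
c=pickle.load(open("pics/w4.pkl","rb"));o=st();R=o["ee_rot"]
f=px2w(c,273,183.5,.03);print("lotus ctr",f-R[:,0]*.036, "lid", o["tool_pos"]-R[:,0]*.0035)
E
```

```text
time: 7.93
tool_pos: [0.6477, 0.2326, 0.0535]
ee_rot: [[-0.524, -0.852, 0.0], [-0.852, 0.524, 0.0], [-0.0, -0.0, -1.0]]
ft_force: [-1.2, -0.4, -1.1]
finger_gap: 0.0113
grasp_force: 41.6
t 7.93 tcp [0.6477 0.2326 0.0535] hx -121.62 zdn [ 4.e-04  1.e-04 -1.e+00] gap 0.0113 gf 41.62658929824829 F [-1.2 -0.4 -1.1] q [ 0.58  0.64 -0.03  0.   -0.9  -1.13]
lotus ctr [0.65192242 0.23629245 0.03001055] lid [0.6495383  0.23556412 0.05353063]
```

```bash

python3 -m crank '[{"dx":0,"dy":0,"dz":0.001,"ax":0,"ay":0,"az":0,"hand":0},{"dx":0,"dy":0,"dz":0.001,"ax":0,"ay":0,"az":0,"hand":0},{"dx":0,"dy":0,"dz":0.001,"ax":0,"ay":0,"az":0,"hand":0},{"dx":0,"dy":0,"dz":0.0005,"ax":0,"ay":0,"az":0,"hand":0},{"dx":0,"dy":0,"dz":0.0005,"ax":0,"ay":0,"az":0,"hand":0},{"dx":0,"dy":0,"dz":0,"ax":0,"ay":0,"az":0,"hand":0},{"dx":0,"dy":0,"dz":0,"ax":0,"ay":0,"az":0,"hand":0},{"dx":0,"dy":0,"dz":0,"ax":0,"ay":0,"az":0,"hand":0}]'
```

```text
time: 8.6
tool_pos: [0.6475, 0.2325, 0.0499]
ee_rot: [[-0.524, -0.852, 0.0], [-0.852, 0.524, 0.0], [-0.0, -0.0, -1.0]]
ft_force: [-2.5, -0.4, 3.5]
finger_gap: 0.0111
grasp_force: 42.2
```

```bash

python3 -m crank '[{"dx":0,"dy":0,"dz":0,"ax":0,"ay":0,"az":0,"hand":0.03},{"dx":0,"dy":0,"dz":0,"ax":0,"ay":0,"az":0,"hand":0.05},{"dx":0,"dy":0,"dz":0,"ax":0,"ay":0,"az":0,"hand":0.05},{"dx":0,"dy":0,"dz":-0.01,"ax":0,"ay":0,"az":0,"hand":0.05},{"dx":0,"dy":0,"dz":-0.02,"ax":0,"ay":0,"az":0,"hand":0.05},{"dx":0,"dy":0,"dz":-0.025,"ax":0,"ay":0,"az":0,"hand":0.05},{"dx":0,"dy":0,"dz":-0.025,"ax":0,"ay":0,"az":0,"hand":0.05},{"dx":0,"dy":0,"dz":-0.025,"ax":0,"ay":0,"az":0,"hand":0.06}]'
python3 -m crank '[{"dx":0.0127,"dy":0.028,"dz":0,"ax":0,"ay":0,"az":0,"hand":0.065},{"dx":0.0127,"dy":0.028,"dz":0,"ax":0,"ay":0,"az":0,"hand":0.065},{"dx":0.0127,"dy":0.028,"dz":0,"ax":0,"ay":0,"az":0,"hand":0.065},{"dx":0.0127,"dy":0.028,"dz":0,"ax":0,"ay":0,"az":0,"hand":0.065},{"dx":0.0127,"dy":0.028,"dz":0,"ax":0,"ay":0,"az":0,"hand":0.065},{"dx":0.0127,"dy":0.028,"dz":0,"ax":0,"ay":0,"az":0,"hand":0.065},{"dx":0.0127,"dy":0.028,"dz":0,"ax":0,"ay":0,"az":0,"hand":0.065},{"dx":0,"dy":0,"dz":0,"ax":0,"ay":0,"az":0,"hand":0.065}]'
python3 look.py w5 dish carrier tin
python3 - <<'E'
from h import *
t=optics.capture("top");cv2.imwrite("pics/t5.png",cv2.resize(t["image"][100:300,150:430,::-1],None,fx=2.8,fy=2.8))
b=sil(t,"lid");v,u=np.nonzero(b["region"]);print("lid",b["confidence"],px2w(t,u.mean(),v.mean(),.05))
E
```

```text
time: 9.27
tool_pos: [0.6476, 0.2324, 0.1561]
ee_rot: [[-0.524, -0.852, 0.001], [-0.852, 0.524, 0.0], [-0.0, -0.0, -1.0]]
ft_force: [-0.0, -0.1, 0.0]
finger_gap: 0.0595
grasp_force: 0.0
time: 9.93
tool_pos: [0.4298, 0.259, 0.1551]
ee_rot: [[-0.522, -0.853, -0.002], [-0.853, 0.522, 0.0], [0.001, 0.001, -1.0]]
ft_force: [0.3, -0.4, -0.2]
finger_gap: 0.0651
grasp_force: 0.0
t 9.93 tcp [0.4298 0.259  0.1551] hx -121.48 zdn [-1.5e-03  1.0e-04 -1.0e+00] gap 0.0651 gf 0.0 F [ 0.3 -0.4 -0.2] q [ 0.87  0.25 -0.4  -0.   -0.92 -1.41]
dish 0.67 [240.6, 171.5, 309.3, 277.5] ((272.5, 224.5), (105.0, 69.0), 90.0)
carrier 0.76 [236.4, 122.4, 310.9, 287.9] ((273.5, 205.49998474121094), (72.99998474121094, 158.99996948242188), 0.0)
tin 0.79 [242.5, 162.5, 304.2, 176.0] ((272.9296569824219, 167.9813995361328), (12.95740795135498, 60.00799560546875), 88.85424041748047)
lid 0.98 [0.64662132 0.23188946 0.05      ]
```

View pics/w5.png

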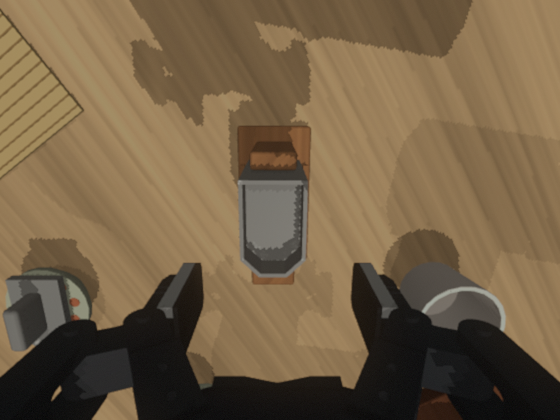

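The lid sits on the lotus (bottom left). The dish rim spans rows 180-276 and columns 239-308.

```bash

python3 - <<'E'
from h import *
import pickle
c=pickle.load(open("pics/w5.pkl","rb"));o=st();R=o["ee_rot"];p=o["tool_pos"]
a=px2w(c,273.5,180.,.094);b=px2w(c,273.5,276,.094);print(np.linalg.norm(a-b),(a+b)/2,R.T@((a+b)/2-p))
q=px2w(c,273.5,126,.01);print(R.T@(q-p)-[.059,0,0])
E
```

```text
t 10.23 tcp [0.435  0.2598 0.1545] hx -121.68 zdn [ 6.e-04  4.e-04 -1.e+00] gap 0.0652 gf 0.0 F [ 0.5 -0.1  0.1] q [ 0.86  0.26 -0.39  0.   -0.92 -1.41]
0.06303385133640647 [0.43274658 0.25915589 0.094     ] [0.00174395 0.001627   0.06047345]
[0.00087393 0.00091653 0.14443562]
```

```bash

python3 -m crank '[{"dx":0.0015,"dy":0.0013,"dz":0.015,"ax":0,"ay":0,"az":0,"hand":0.065},{"dx":0,"dy":0,"dz":0.02,"ax":0,"ay":0,"az":0,"hand":0.065},{"dx":0,"dy":0,"dz":0.02,"ax":0,"ay":0,"az":0,"hand":0.065},{"dx":0,"dy":0,"dz":0.014,"ax":0,"ay":0,"az":0,"hand":0.065},{"dx":0,"dy":0,"dz":0.008,"ax":0,"ay":0,"az":0,"hand":0.065},{"dx":0,"dy":0,"dz":0.004,"ax":0,"ay":0,"az":0,"hand":0.065},{"dx":0,"dy":0,"dz":0.0015,"ax":0,"ay":0,"az":0,"hand":0.065},{"dx":0,"dy":0,"dz":0,"ax":0,"ay":0,"az":0,"hand":0.06}]'
python3 -m crank '[{"dx":0,"dy":0,"dz":0,"ax":0,"ay":0,"az":0,"hand":0.02},{"dx":0,"dy":0,"dz":0,"ax":0,"ay":0,"az":0,"hand":0.02},{"dx":0,"dy":0,"dz":0,"ax":0,"ay":0,"az":0,"hand":0.02},{"dx":0,"dy":0,"dz":0,"ax":0,"ay":0,"az":0,"hand":0.02},{"dx":0,"dy":0,"dz":0,"ax":0,"ay":0,"az":0,"hand":0.02},{"dx":0,"dy":0,"dz":0,"ax":0,"ay":0,"az":0,"hand":0.02},{"dx":0,"dy":0,"dz":0,"ax":0,"ay":0,"az":0,"hand":0.02},{"dx":0,"dy":0,"dz":-0.002,"ax":0,"ay":0,"az":0,"hand":0.02}]' 40
```

```text
time: 10.9
tool_pos: [0.4327, 0.2592, 0.072]
ee_rot: [[-0.525, -0.851, 0.0], [-0.851, 0.525, 0.0], [-0.0, -0.0, -1.0]]
ft_force: [-0.3, 0.5, -0.5]
finger_gap: 0.0601
grasp_force: 0.0
time: 11.57
tool_pos: [0.4318, 0.2589, 0.0737]
ee_rot: [[-0.525, -0.851, -0.0], [-0.851, 0.525, 0.0], [0.0, 0.0, -1.0]]
ft_force: [-0.5, -0.0, -1.4]
finger_gap: 0.041
grasp_force: 40.6
```

```bash

python3 -m crank '[{"dx":0,"dy":0,"dz":-0.006,"ax":0,"ay":0,"az":0,"hand":0.02},{"dx":0,"dy":0,"dz":-0.01,"ax":0,"ay":0,"az":0,"hand":0.02},{"dx":0,"dy":0,"dz":-0.016,"ax":0,"ay":0,"az":0,"hand":0.02},{"dx":0,"dy":0,"dz":-0.016,"ax":0,"ay":0,"az":0,"hand":0.02},{"dx":0,"dy":0,"dz":-0.006,"ax":0,"ay":0,"az":0,"hand":0.02},{"dx":0,"dy":0,"dz":0,"ax":0,"ay":0,"az":0,"hand":0.02},{"dx":0.0096,"dy":-0.0291,"dz":0,"ax":0,"ay":0,"az":0,"hand":0.02},{"dx":0.0096,"dy":-0.0291,"dz":0,"ax":0,"ay":0,"az":0,"hand":0.02}]'
python3 -m crank '[{"dx":0.0096,"dy":-0.0291,"dz":0,"ax":0,"ay":0,"az":0,"hand":0.02},{"dx":0.0096,"dy":-0.0291,"dz":0,"ax":0,"ay":0,"az":0,"hand":0.02},{"dx":0.0096,"dy":-0.0291,"dz":0,"ax":0,"ay":0,"az":0,"hand":0.02},{"dx":0.0096,"dy":-0.0291,"dz":0,"ax":0,"ay":0,"az":0,"hand":0.02},{"dx":0.0096,"dy":-0.0291,"dz":0,"ax":0,"ay":0,"az":0,"hand":0.02},{"dx":0.0096,"dy":-0.0291,"dz":0,"ax":0,"ay":0,"az":0,"hand":0.02},{"dx":0.0096,"dy":-0.0291,"dz":0,"ax":0,"ay":0,"az":0,"hand":0.02},{"dx":0,"dy":0,"dz":0.015,"ax":0,"ay":0,"az":0,"hand":0.02}]'
python3 -m crank '[{"dx":0,"dy":0,"dz":0.02,"ax":0,"ay":0,"az":0,"hand":0.02},{"dx":0,"dy":0,"dz":0.02,"ax":0,"ay":0,"az":0,"hand":0.02},{"dx":0,"dy":0,"dz":0.02,"ax":0,"ay":0,"az":0,"hand":0.02},{"dx":0,"dy":0,"dz":0.013,"ax":0,"ay":0,"az":0,"hand":0.02},{"dx":0,"dy":0,"dz":0.008,"ax":0,"ay":0,"az":0,"hand":0.02},{"dx":0,"dy":0,"dz":0.004,"ax":0,"ay":0,"az":0,"hand":0.02},{"dx":0,"dy":0,"dz":0.002,"ax":0,"ay":0,"az":0,"hand":0.02},{"dx":0,"dy":0,"dz":0,"ax":0,"ay":0,"az":0,"hand":0.02}]'
python3 look.py w6 dish mat tin
```

```text
time: 12.23
tool_pos: [0.4708, 0.2122, 0.127]
ee_rot: [[-0.522, -0.853, -0.001], [-0.853, 0.522, -0.0], [0.001, 0.001, -1.0]]
ft_force: [0.6, 0.9, -1.2]
finger_gap: 0.0409
grasp_force: 40.9
time: 12.9
tool_pos: [0.6141, 0.0447, 0.1137]
ee_rot: [[-0.528, -0.85, 0.006], [-0.85, 0.528, -0.0], [-0.003, -0.005, -1.0]]
ft_force: [0.6, 0.1, -1.3]
finger_gap: 0.0412
grasp_force: 41.0
time: 13.57
tool_pos: [0.6098, 0.0481, 0.0256]
ee_rot: [[-0.524, -0.852, -0.0], [-0.852, 0.524, -0.0], [0.0, 0.0, -1.0]]
ft_force: [-0.6, -0.4, -1.5]
finger_gap: 0.0411
grasp_force: 41.0
t 13.57 tcp [0.6098 0.0481 0.0256] hx -121.62 zdn [-2.e-04 -1.e-04 -1.e+00] gap 0.0411 gf 41.00324213504791 F [-0.6 -0.4 -1.5] q [ 0.34  0.57 -0.26  0.   -0.74 -0.89]
dish 0.81 [223.8, 203.4, 334.4, 365.2] ((277.0, 285.0), (162.0, 114.0), 90.0)
mat None
tin None
```

View pics/w6.png

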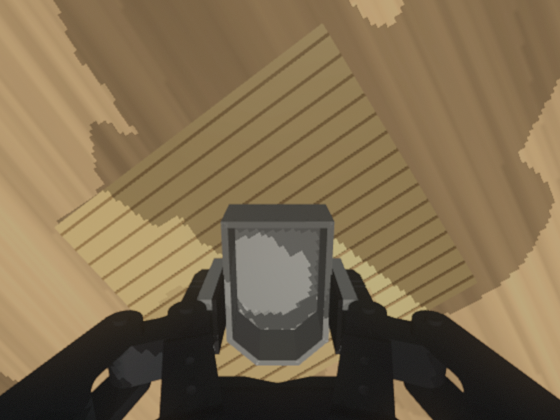

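The dish is held level over the middle of the mat, about 11 mm above it. Lowering gently.

```bash

python3 -m crank '[{"dx":0,"dy":0,"dz":0.004,"ax":0,"ay":0,"az":0,"hand":0.02},{"dx":0,"dy":0,"dz":0.003,"ax":0,"ay":0,"az":0,"hand":0.02},{"dx":0,"dy":0,"dz":0.002,"ax":0,"ay":0,"az":0,"hand":0.02},{"dx":0,"dy":0,"dz":0.001,"ax":0,"ay":0,"az":0,"hand":0.02},{"dx":0,"dy":0,"dz":0.001,"ax":0,"ay":0,"az":0,"hand":0.02},{"dx":0,"dy":0,"dz":0.0007,"ax":0,"ay":0,"az":0,"hand":0.02},{"dx":0,"dy":0,"dz":0,"ax":0,"ay":0,"az":0,"hand":0.02},{"dx":0,"dy":0,"dz":0,"ax":0,"ay":0,"az":0,"hand":0.02}]'
```

```text
time: 14.43
tool_pos: [0.6096, 0.048, 0.0149]
ee_rot: [[-0.524, -0.852, -0.0], [-0.852, 0.524, -0.0], [0.0, 0.0, -1.0]]
ft_force: [-2.9, 0.9, 5.5]
finger_gap: 0.0414
grasp_force: 41.8
```

```bash

python3 -m crank '[{"dx":0,"dy":0,"dz":0,"ax":0,"ay":0,"az":0,"hand":0.05},{"dx":0,"dy":0,"dz":0,"ax":0,"ay":0,"az":0,"hand":0.06},{"dx":0,"dy":0,"dz":0,"ax":0,"ay":0,"az":0,"hand":0.06},{"dx":0,"dy":0,"dz":0,"ax":0,"ay":0,"az":0,"hand":0.06},{"dx":0,"dy":0,"dz":-0.01,"ax":0,"ay":0,"az":0,"hand":0.06},{"dx":0,"dy":0,"dz":-0.025,"ax":0,"ay":0,"az":0,"hand":0.06},{"dx":0,"dy":0,"dz":-0.04,"ax":0,"ay":0,"az":0,"hand":0.065},{"dx":0,"dy":0,"dz":-0.04,"ax":0,"ay":0,"az":0,"hand":0.065}]'
python3 -m crank '[{"dx":-0.0096,"dy":0.0291,"dz":-0.01,"ax":0,"ay":0,"az":0,"hand":0.065},{"dx":-0.0096,"dy":0.0291,"dz":-0.01,"ax":0,"ay":0,"az":0,"hand":0.065},{"dx":-0.0096,"dy":0.0291,"dz":0,"ax":0,"ay":0,"az":0,"hand":0.065},{"dx":-0.0096,"dy":0.0291,"dz":0,"ax":0,"ay":0,"az":0,"hand":0.065},{"dx":-0.0096,"dy":0.0291,"dz":0,"ax":0,"ay":0,"az":0,"hand":0.065},{"dx":-0.0096,"dy":0.0291,"dz":0,"ax":0,"ay":0,"az":0,"hand":0.065},{"dx":-0.0096,"dy":0.0291,"dz":0,"ax":0,"ay":0,"az":0,"hand":0.065},{"dx":-0.0096,"dy":0.0291,"dz":0,"ax":0,"ay":0,"az":0,"hand":0.065}]'
python3 -m crank '[{"dx":-0.0096,"dy":0.0291,"dz":0,"ax":0,"ay":0,"az":0,"hand":0.065},{"dx":0,"dy":0,"dz":0,"ax":0,"ay":0,"az":0,"hand":0.065},{"dx":0,"dy":0,"dz":0,"ax":0,"ay":0,"az":0,"hand":0.065},{"dx":0,"dy":0,"dz":0,"ax":0,"ay":0,"az":0,"hand":0.065},{"dx":0,"dy":0,"dz":0.01,"ax":0,"ay":0,"az":0,"hand":0.065},{"dx":0,"dy":0,"dz":0.01,"ax":0,"ay":0,"az":0,"hand":0.065},{"dx":0,"dy":0,"dz":0,"ax":0,"ay":0,"az":0,"hand":0.065},{"dx":0,"dy":0,"dz":0,"ax":0,"ay":0,"az":0,"hand":0.065}]'
python3 look.py w7 tin carrier
python3 - <<'E'
from h import *
import pickle
c=pickle.load(open("pics/w7.pkl","rb"));g=cv2.cvtColor(c["image"],cv2.COLOR_RGB2GRAY)
print(g[200,225:325].tolist());print(g[110:290,273].tolist())
t=optics.capture("top")
b=sil(t,"dish");v,u=np.nonzero(b["region"]);print("dish",b["confidence"],px2w(t,u.mean(),v.mean(),.02))
cv2.imwrite("pics/t7.png",cv2.resize(t["image"][150:270,160:420,::-1],None,fx=3,fy=3))
E
```

```text
time: 15.1
tool_pos: [0.6091, 0.0478, 0.1299]
ee_rot: [[-0.524, -0.852, -0.003], [-0.852, 0.524, -0.001], [0.002, 0.002, -1.0]]
ft_force: [0.9, 0.1, -0.1]
finger_gap: 0.0649
grasp_force: 0.0
time: 15.77
tool_pos: [0.4509, 0.2366, 0.15]
ee_rot: [[-0.524, -0.851, 0.001], [-0.851, 0.524, 0.001], [-0.001, -0.0, -1.0]]
ft_force: [-0.3, 0.5, 0.7]
finger_gap: 0.0647
grasp_force: 0.0
time: 16.43
tool_pos: [0.432, 0.2578, 0.1278]
ee_rot: [[-0.526, -0.851, -0.002], [-0.851, 0.526, -0.002], [0.003, 0.001, -1.0]]
ft_force: [0.0, -0.9, -0.5]
finger_gap: 0.0649
grasp_force: 0.0
t 16.43 tcp [0.432  0.2578 0.1278] hx -121.71 zdn [-0.002  -0.0023 -1.    ] gap 0.0649 gf 0.0 F [ 0.  -0.9 -0.5] q [ 0.86  0.29 -0.43 -0.   -0.86 -1.41]
tin 0.56 [240.1, 168.6, 312.3, 281.6] ((276.0, 223.5), (111.0, 70.0), 90.0)
carrier 0.96 [236.0, 124.2, 318.2, 307.7] ((276.0, 217.0), (180.0, 80.0), 90.0)
[133, 132, 131, 129, 128, 128, 129, 131, 133, 134, 134, 135, 116, 83, 66, 68, 88, 113, 121, 122, 112, 80, 55, 53, 53, 54, 53, 69, 101, 116, 120, 115, 111, 111, 116, 120, 122, 116, 112, 115, 120, 122, 123, 117, 116, 117, 
[... 348 characters left out ...]
70, 70, 70, 69, 71, 70, 71, 71, 69, 67, 59, 49, 47, 49, 49, 48, 50, 48, 49, 50, 49, 49, 48, 55, 67, 66, 66, 67, 67, 67, 65, 64, 64, 63, 63, 63, 62, 63, 63, 65, 65, 66, 66, 64, 51, 52, 83, 115, 123, 123, 120, 115, 112, 111, 112, 112, 112, 112, 112, 112, 112, 113, 112, 112, 113, 112, 118, 122, 123, 123, 124, 123, 124, 124, 124, 124, 124, 125, 124, 109, 83, 78, 80, 80, 79, 80, 80, 81, 80, 79, 81, 79, 80, 80, 79, 80, 79, 80, 79, 80, 79, 79, 80, 81, 80, 79, 80, 75, 63, 56, 56, 56, 56, 57, 56, 57, 56, 55, 56, 57, 56, 55, 56, 57, 56, 56, 56, 57, 56, 55, 56, 56, 56, 56, 57, 57, 56, 56, 56, 56, 60, 95, 123, 124, 112, 76, 50, 49, 48, 50, 49, 50, 49, 49, 56]
dish 0.71 [0.60951962 0.04763569 0.02      ]
```

```bash

python3 -m crank '[{"dx":0,"dy":0,"dz":0.01,"ax":0,"ay":0,"az":0,"hand":0.065},{"dx":0,"dy":0,"dz":0.02,"ax":0,"ay":0,"az":0,"hand":0.065},{"dx":0,"dy":0,"dz":0.02,"ax":0,"ay":0,"az":0,"hand":0.065},{"dx":0,"dy":0,"dz":0.02,"ax":0,"ay":0,"az":0,"hand":0.065},{"dx":0,"dy":0,"dz":0.01,"ax":0,"ay":0,"az":0,"hand":0.065},{"dx":0,"dy":0,"dz":0.008,"ax":0,"ay":0,"az":0,"hand":0.065},{"dx":0,"dy":0,"dz":0.003,"ax":0,"ay":0,"az":0,"hand":0.065},{"dx":0,"dy":0,"dz":0,"ax":0,"ay":0,"az":0,"hand":0.06}]'
python3 -m crank '[{"dx":0,"dy":0,"dz":0,"ax":0,"ay":0,"az":0,"hand":0.02},{"dx":0,"dy":0,"dz":0,"ax":0,"ay":0,"az":0,"hand":0.02},{"dx":0,"dy":0,"dz":0,"ax":0,"ay":0,"az":0,"hand":0.02},{"dx":0,"dy":0,"dz":0,"ax":0,"ay":0,"az":0,"hand":0.02},{"dx":0,"dy":0,"dz":0,"ax":0,"ay":0,"az":0,"hand":0.02},{"dx":0,"dy":0,"dz":0,"ax":0,"ay":0,"az":0,"hand":0.02},{"dx":0,"dy":0,"dz":-0.002,"ax":0,"ay":0,"az":0,"hand":0.02},{"dx":0,"dy":0,"dz":-0.003,"ax":0,"ay":0,"az":0,"hand":0.02}]' 55
```

```text
time: 17.35
tool_pos: [0.4321, 0.259, 0.0378]
ee_rot: [[-0.524, -0.852, -0.0], [-0.852, 0.524, -0.0], [0.001, 0.0, -1.0]]
ft_force: [0.0, 0.4, 0.7]
finger_gap: 0.0598
grasp_force: 0.0
time: 18.02
tool_pos: [0.4311, 0.2581, 0.0424]
ee_rot: [[-0.525, -0.851, -0.002], [-0.851, 0.525, -0.002], [0.003, 0.001, -1.0]]
ft_force: [-0.7, -0.3, -3.7]
finger_gap: 0.0411
grasp_force: 55.9
```

View pics/t7.png

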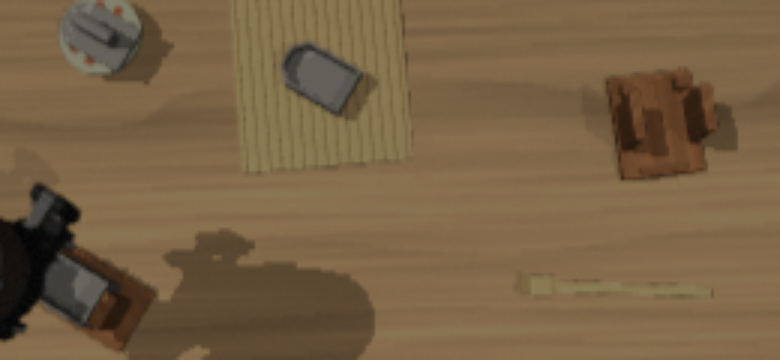

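The lid and dish are in place. The rack's small posts are on its far side, so its +x heading is about +9°. Next I carry the tin to the bare table for the regrasp.

```bash

python3 -m crank '[{"dx":0,"dy":0,"dz":-0.01,"ax":0,"ay":0,"az":0,"hand":0.02},{"dx":0,"dy":0,"dz":-0.016,"ax":0,"ay":0,"az":0,"hand":0.02},{"dx":0,"dy":0,"dz":-0.02,"ax":0,"ay":0,"az":0,"hand":0.02},{"dx":0,"dy":0,"dz":-0.02,"ax":0,"ay":0,"az":0,"hand":0.02},{"dx":0,"dy":0,"dz":-0.018,"ax":0,"ay":0,"az":0,"hand":0.02},{"dx":0,"dy":0,"dz":-0.01,"ax":0,"ay":0,"az":0,"hand":0.02},{"dx":0,"dy":0,"dz":0,"ax":0,"ay":0,"az":0,"hand":0.02},{"dx":0.0122,"dy":-0.0088,"dz":0,"ax":0,"ay":0,"az":0,"hand":0.02}]'
python3 -m crank '[{"dx":0.0243,"dy":-0.0176,"dz":0,"ax":0,"ay":0,"az":0,"hand":0.02},{"dx":0.0243,"dy":-0.0176,"dz":0,"ax":0,"ay":0,"az":0,"hand":0.02},{"dx":0.0243,"dy":-0.0176,"dz":0,"ax":0,"ay":0,"az":0,"hand":0.02},{"dx":0.0243,"dy":-0.0176,"dz":0,"ax":0,"ay":0,"az":0,"hand":0.02},{"dx":0.0243,"dy":-0.0176,"dz":0,"ax":0,"ay":0,"az":0,"hand":0.02},{"dx":0.0243,"dy":-0.0176,"dz":0.01,"ax":0,"ay":0,"az":0,"hand":0.02},{"dx":0.0243,"dy":-0.0176,"dz":0.01,"ax":0,"ay":0,"az":0,"hand":0.02},{"dx":0.0122,"dy":-0.0088,"dz":0.02,"ax":0,"ay":0,"az":0,"hand":0.02}]'
python3 -m crank '[{"dx":0,"dy":0,"dz":0.02,"ax":0,"ay":0,"az":0,"hand":0.02},{"dx":0,"dy":0,"dz":0.015,"ax":0,"ay":0,"az":0,"hand":0.02},{"dx":0,"dy":0,"dz":0.01,"ax":0,"ay":0,"az":0,"hand":0.02},{"dx":0,"dy":0,"dz":0.008,"ax":0,"ay":0,"az":0,"hand":0.02},{"dx":0,"dy":0,"dz":0.004,"ax":0,"ay":0,"az":0,"hand":0.02},{"dx":0,"dy":0,"dz":0.002,"ax":0,"ay":0,"az":0,"hand":0.02},{"dx":0,"dy":0,"dz":0,"ax":0,"ay":0,"az":0,"hand":0.02},{"dx":0,"dy":0,"dz":0,"ax":0,"ay":0,"az":0,"hand":0.02}]'
```

```text
time: 18.68
tool_pos: [0.4333, 0.2454, 0.1368]
ee_rot: [[-0.523, -0.852, 0.001], [-0.852, 0.523, 0.001], [-0.002, 0.0, -1.0]]
ft_force: [0.0, -0.3, -3.5]
finger_gap: 0.0412
grasp_force: 56.6
time: 19.35
tool_pos: [0.4493, 0.0166, 0.0967]
ee_rot: [[-0.526, -0.85, 0.0], [-0.85, 0.526, -0.0], [-0.0, -0.0, -1.0]]
ft_force: [0.7, 1.0, -3.7]
finger_gap: 0.0414
grasp_force: 56.7
time: 20.02
tool_pos: [0.4502, 0.0197, 0.0384]
ee_rot: [[-0.524, -0.852, 0.001], [-0.852, 0.524, 0.0], [-0.0, -0.0, -1.0]]
ft_force: [-0.3, -1.2, -3.5]
finger_gap: 0.041
grasp_force: 56.6
```

```bash

python3 -m crank '[{"dx":0,"dy":0,"dz":0.003,"ax":0,"ay":0,"az":0,"hand":0.02},{"dx":0,"dy":0,"dz":0.003,"ax":0,"ay":0,"az":0,"hand":0.02},{"dx":0,"dy":0,"dz":0.002,"ax":0,"ay":0,"az":0,"hand":0.02},{"dx":0,"dy":0,"dz":0.001,"ax":0,"ay":0,"az":0,"hand":0.02},{"dx":0,"dy":0,"dz":0.001,"ax":0,"ay":0,"az":0,"hand":0.02},{"dx":0,"dy":0,"dz":0.0005,"ax":0,"ay":0,"az":0,"hand":0.02},{"dx":0,"dy":0,"dz":0,"ax":0,"ay":0,"az":0,"hand":0.02},{"dx":0,"dy":0,"dz":0,"ax":0,"ay":0,"az":0,"hand":0.02}]'
```

```text
time: 20.68
tool_pos: [0.4499, 0.0195, 0.0291]
ee_rot: [[-0.524, -0.852, -0.0], [-0.852, 0.524, -0.0], [0.0, -0.0, -1.0]]
ft_force: [-3.9, -0.5, 11.5]
finger_gap: 0.0409
grasp_force: 58.5
```

```bash

python3 -m crank '[{"dx":0,"dy":0,"dz":0,"ax":0,"ay":0,"az":0,"hand":0.06},{"dx":0,"dy":0,"dz":0,"ax":0,"ay":0,"az":0,"hand":0.06},{"dx":0,"dy":0,"dz":0,"ax":0,"ay":0,"az":0,"hand":0.06},{"dx":0,"dy":0,"dz":-0.02,"ax":0,"ay":0,"az":0,"hand":0.06},{"dx":0,"dy":0,"dz":-0.04,"ax":0,"ay":0,"az":0,"hand":0.07},{"dx":0,"dy":0,"dz":-0.04,"ax":0,"ay":0,"az":0,"hand":0.085},{"dx":0,"dy":0,"dz":-0.04,"ax":0,"ay":0,"az":0,"hand":0.085},{"dx":0,"dy":0,"dz":-0.04,"ax":0,"ay":0,"az":0,"hand":0.085}]'
python3 -m crank '[{"dx":0.0213,"dy":-0.0285,"dz":-0.008,"ax":0,"ay":0,"az":0,"hand":0.085},{"dx":0.0213,"dy":-0.0285,"dz":-0.008,"ax":0,"ay":0,"az":0,"hand":0.085},{"dx":0.0213,"dy":-0.0285,"dz":-0.008,"ax":0,"ay":0,"az":0,"hand":0.085},{"dx":0.0213,"dy":-0.0285,"dz":-0.008,"ax":0,"ay":0,"az":0,"hand":0.085},{"dx":0.0213,"dy":-0.0285,"dz":-0.008,"ax":0,"ay":0,"az":0,"hand":0.085},{"dx":0.0213,"dy":-0.0285,"dz":-0.008,"ax":0,"ay":0,"az":0,"hand":0.085},{"dx":0.0213,"dy":-0.0285,"dz":-0.008,"ax":0,"ay":0,"az":0,"hand":0.085},{"dx":0.0213,"dy":-0.0285,"dz":-0.004,"ax":0,"ay":0,"az":0,"hand":0.085}]'
python3 -m crank '[{"dx":0,"dy":0,"dz":0,"ax":0,"ay":0,"az":-6.9,"hand":0.085},{"dx":0,"dy":0,"dz":0,"ax":0,"ay":0,"az":-6.9,"hand":0.085},{"dx":0,"dy":0,"dz":0,"ax":0,"ay":0,"az":-6.9,"hand":0.085},{"dx":0,"dy":0,"dz":0,"ax":0,"ay":0,"az":-6.9,"hand":0.085},{"dx":0,"dy":0,"dz":0,"ax":0,"ay":0,"az":-6.9,"hand":0.085},{"dx":0,"dy":0,"dz":0,"ax":0,"ay":0,"az":-6.5,"hand":0.085},{"dx":0,"dy":0,"dz":0,"ax":0,"ay":0,"az":0,"hand":0.085},{"dx":0,"dy":0,"dz":0,"ax":0,"ay":0,"az":0,"hand":0.085}]'
python3 look.py w8 rack
python3 - <<'E'
import cv2
i=cv2.imread("pics/w8.png");cv2.imwrite("pics/w8c.png",cv2.resize(i[60:340,140:500],None,fx=2.1,fy=2.1,interpolation=cv2.INTER_NEAREST))
E
```

```text
time: 21.35
tool_pos: [0.4497, 0.0194, 0.2096]
ee_rot: [[-0.524, -0.851, 0.0], [-0.851, 0.524, 0.0], [-0.0, -0.0, -1.0]]
ft_force: [1.0, 0.1, 0.5]
finger_gap: 0.0846
grasp_force: 0.0
time: 22.02
tool_pos: [0.5556, -0.2471, 0.2685]
ee_rot: [[-0.524, -0.851, 0.001], [-0.851, 0.524, -0.001], [-0.0, -0.002, -1.0]]
ft_force: [0.7, 1.0, 0.4]
finger_gap: 0.0851
grasp_force: 0.0
time: 22.68
tool_pos: [0.5548, -0.2451, 0.2673]
ee_rot: [[0.16, -0.987, -0.0], [-0.987, -0.16, 0.0], [-0.0, 0.0, -1.0]]
ft_force: [0.3, -0.3, 1.0]
finger_gap: 0.0852
grasp_force: 0.0
t 22.68 tcp [ 0.5548 -0.2451  0.2673] hx -80.8 zdn [-5.e-04  1.e-04 -1.e+00] gap 0.0852 gf 0.0 F [ 0.3 -0.3  1. ] q [-0.15  0.33  0.02 -0.   -1.26  0.31]
rack 0.75 [232.5, 139.7, 313.9, 218.5] ((270.17449951171875, 179.49343872070312), (78.57305908203125, 80.13239288330078), 4.969740390777588)
```

View pics/w8c.png

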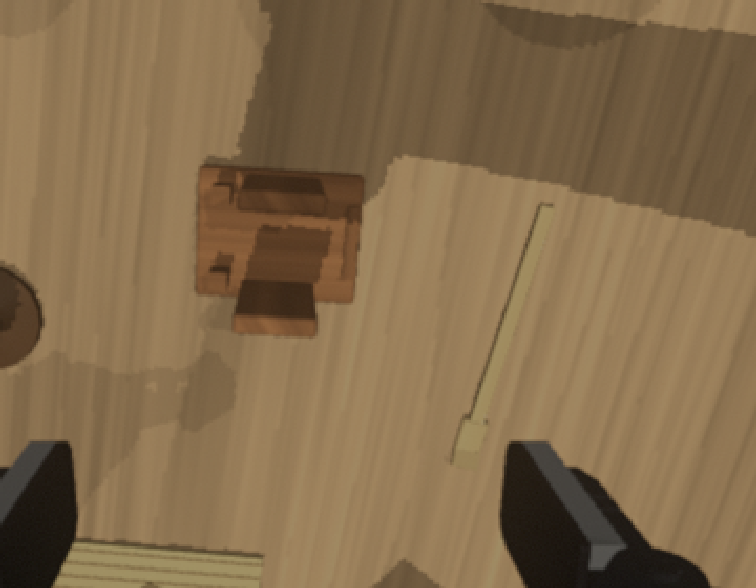

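The rack (crop centre ~279, 234) has its small posts on the left and its lip on the right. Its axis is tilted about 3.8° in the image, giving a heading of about 5.4°. I'll fit the known edges numerically.

```bash
cat > fit.py <<'E'
from h import *
from scipy.optimize import minimize
def edgefit(c,segs,x0,sig=1.0,span=(.004,.004,2.)):
    g=cv2.GaussianBlur(c["image"].astype(np.float32),(0,0),sig)
    G=np.sqrt(sum(cv2.Sobel(g,cv2.CV_32F,a,b)**2 for a,b in((1,0),(0,1))).sum(2)); G=np.minimum(G,np.percentile(G,99))
    P=np.concatenate([np.linspace(a,b,40) for a,b in segs])
    def f(x):
        y=np.radians(x[2]);R=np.array([[np.cos(y),-np.sin(y)],[np.sin(y),np.cos(y)]])
        W=np.c_[P[:,:2]@R.T+x[:2],P[:,2]];q=w2px(c,W).astype(np.float32)
        return -cv2.remap(G,q[:,0].reshape(-1,1),q[:,1].reshape(-1,1),cv2.INTER_LINEAR).reshape(len(segs),-1)
    best=None
    for dx in np.arange(-2,3)*span[0]:
        for dy in np.arange(-2,3)*span[1]:
            for da in (-1,0,1):
                r=minimize(lambda s:f(s*np.array([.001,.001,.3])).mean(),(np.array(x0)+[dx,dy,da*span[2]])/np.array([.001,.001,.3]),method="Nelder-Mead",options=dict(xatol=.05,fatol=.01))
                if best is None or r.fun<best.fun: best=r
    x=best.x*np.array([.001,.001,.3]);print("fit",x.round(4),best.fun,"per seg",-f(x).mean(1).round(0));return x
RACK=[((-45,36,12),(45,36,12)),((45,-36,12),(45,36,12)),((-45,-36,12),(-45,36,12)),((-20,24,84),(20,24,84)),((-20,-24,84),(20,-24,84)),((-45,-36,12),(45,-36,12)),((-20,24,84),(-20,24,20)),((20,24,84),(20,24,20))]
RACK=[(np.array(a)/1e3,np.array(b)/1e3) for a,b in RACK]
E
python3 - <<'E'
from fit import *
import pickle
c=pickle.load(open("pics/w8.pkl","rb"));p=px2w(c,272.9,171.7,.011);print(p)
edgefit(c,RACK,[p[0],p[1],5.4]);edgefit(c,RACK[:5],[p[0],p[1],5.4])
# hand-picked checks
for n,x,y,z in (("inner+y L",236,313,.084),("inner+y R",317,320,.084),("inner-y R",327,212,.084),("TL",202,166,.012),("TR",363,176,.012),("BL",196,293,.012),("BR",355,303,.012)): print(n,px2w(c,140+x/2.1,60+y/2.1,z).round(4))
E
```

```text
[ 0.56023862 -0.24354676  0.011     ]
fit [ 0.5611 -0.2428  6.7282] -139.992919921875 per seg [ 75. 112. 170. 168. 120.  88. 226. 161.]
fit [ 0.5615 -0.2427  5.6713] -132.85269165039062 per seg [ 78. 121. 175. 165. 125.]
inner+y L [ 0.5756 -0.2175  0.084 ]
inner+y R [ 0.5379 -0.2201  0.084 ]
inner-y R [ 0.5421 -0.2705  0.084 ]
TL [ 0.6067 -0.2737  0.012 ]
TR [ 0.5208 -0.2823  0.012 ]
BL [ 0.6012 -0.2035  0.012 ]
BR [ 0.5118 -0.212   0.012 ]
```

```bash

python3 -m crank '[{"dx":0,"dy":-0.006,"dz":0.02,"ax":0,"ay":0,"az":1.7,"hand":0.085},{"dx":0,"dy":0,"dz":0.025,"ax":0,"ay":0,"az":1.7,"hand":0.085},{"dx":0,"dy":0,"dz":0.025,"ax":0,"ay":0,"az":0,"hand":0.085},{"dx":0,"dy":0,"dz":0.01,"ax":0,"ay":0,"az":0,"hand":0.085},{"dx":0,"dy":0,"dz":0,"ax":0,"ay":0,"az":0,"hand":0.085},{"dx":0,"dy":0,"dz":0,"ax":0,"ay":0,"az":0,"hand":0.085},{"dx":0,"dy":0,"dz":0,"ax":0,"ay":0,"az":0,"hand":0.085},{"dx":0,"dy":0,"dz":0,"ax":0,"ay":0,"az":0,"hand":0.085}]'
python3 - <<'E'
from fit import *
import pickle
st();c=optics.capture("wrist");pickle.dump({k:c[k] for k in("image","mtx","T")},open("pics/w9.pkl","wb"))
for s in (RACK,RACK[:5],RACK[:3],RACK[3:5]+RACK[6:]): edgefit(c,s,[.561,-.243,5.8],span=(.002,.002,1.5))
E
```

```text
time: 23.45
tool_pos: [0.5617, -0.2445, 0.1896]
ee_rot: [[0.104, -0.995, 0.003], [-0.995, -0.104, -0.001], [0.001, -0.003, -1.0]]
ft_force: [0.3, 0.5, 1.0]
finger_gap: 0.085
grasp_force: 0.0
t 23.45 tcp [ 0.5617 -0.2445  0.1896] hx -84.03 zdn [ 0.0035 -0.001  -1.    ] gap 0.085 gf 0.0 F [0.3 0.5 1. ] q [-0.15  0.39 -0.09  0.   -1.09  0.25]
fit [ 0.5613 -0.2432  6.5363] -124.63859558105469 per seg [ 78. 122. 176.  91.  30.  99. 247. 153.]
fit [ 0.5608 -0.2341  6.0323] -115.28312683105469 per seg [ 31. 116. 181. 237.  11.]
fit [ 0.5617 -0.2434  5.7622] -135.64468383789062 per seg [ 82. 130. 194.]
fit [ 0.5594 -0.2343  6.0648] -148.00027465820312 per seg [241.  11. 229. 111.]
```

```bash
python3 - <<'E'
from fit import *
import pickle
a=np.radians(6.0);ex=np.array([np.cos(a),np.sin(a),0]);ey=np.array([-np.sin(a),np.cos(a),0]);o=np.array([.5613,-.2432,0])
for n in("w8","w9"):
    c=pickle.load(open(f"pics/{n}.pkl","rb"));g=cv2.GaussianBlur(cv2.cvtColor(c["image"],cv2.COLOR_RGB2GRAY),(0,0),.6).astype(np.float32)
    def prof(f,rng):
        return [int(np.mean([cv2.remap(g,*[np.float32([[k]]) for k in w2px(c,f(t,s))[0]],cv2.INTER_LINEAR)[0,0] for s in np.linspace(-1,1,9)])) for t in rng]
    r=range(17,38);print(n,"y wall+ from 17",prof(lambda t,s:o+ex*s*.012+ey*t/1e3+[0,0,.084],r))
    print("y wall- from -17",prof(lambda t,s:o+ex*s*.012-ey*t/1e3+[0,0,.084],r))
    r=range(12,28);print("+wall x ends from 12",prof(lambda t,s:o+ex*t/1e3+ey*(.0285+s*.003)+[0,0,.084],r),prof(lambda t,s:o-ex*t/1e3+ey*(.0285+s*.003)+[0,0,.084],r))
    r=range(38,52);print("base x ends from 38",prof(lambda t,s:o+ex*t/1e3+ey*(s*.01)+[0,0,.012],r),prof(lambda t,s:o-ex*t/1e3+ey*(s*.01)+[0,0,.012],r))
    r=range(28,42);print("base y ends x=30..42 from 28",prof(lambda t,s:o-ex*(.036+s*.006)+ey*t/1e3+[0,0,.012],r),prof(lambda t,s:o-ex*(.036+s*.006)-ey*t/1e3+[0,0,.012],r))
E
```

```text
w8 y wall+ from 17 [47, 47, 47, 47, 47, 47, 51, 62, 78, 89, 94, 95, 95, 96, 95, 96, 101, 114, 124, 127, 127]
y wall- from -17 [72, 80, 90, 94, 94, 90, 82, 69, 62, 63, 65, 65, 65, 66, 66, 65, 59, 50, 46, 45, 46]
+wall x ends from 12 [93, 93, 94, 96, 97, 96, 91, 91, 100, 103, 103, 103, 103, 103, 103, 103] [87, 88, 89, 90, 91, 91, 91, 88, 91, 110, 124, 128, 130, 132, 133, 131]
base x ends from 38 [95, 96, 97, 98, 97, 95, 94, 100, 111, 119, 123, 126, 128, 129] [81, 84, 87, 89, 89, 88, 94, 112, 128, 134, 136, 136, 135, 136]
base y ends x=30..42 from 28 [98, 98, 98, 96, 94, 93, 92, 96, 107, 119, 126, 128, 128, 128] [69, 68, 67, 65, 63, 62, 60, 60, 69, 82, 89, 90, 90, 90]
w9 y wall+ from 17 [48, 48, 48, 49, 49, 49, 52, 59, 67, 68, 67, 66, 66, 65, 64, 67, 91, 120, 128, 128, 128]
y wall- from -17 [71, 70, 67, 65, 66, 67, 65, 59, 60, 66, 67, 67, 68, 68, 68, 68, 62, 51, 47, 47, 47]
+wall x ends from 12 [68, 68, 69, 71, 72, 72, 72, 84, 104, 109, 109, 109, 111, 112, 112, 113] [62, 66, 67, 68, 69, 69, 69, 68, 88, 124, 137, 139, 138, 134, 131, 130]
base x ends from 38 [85, 91, 98, 103, 103, 100, 96, 104, 118, 126, 130, 132, 134, 135] [60, 63, 65, 67, 70, 75, 93, 122, 138, 142, 142, 141, 141, 142]
base y ends x=30..42 from 28 [103, 102, 102, 101, 99, 97, 96, 102, 117, 131, 134, 134, 134, 134] [73, 72, 69, 67, 65, 65, 63, 59, 65, 82, 94, 95, 95, 95]
```

```bash

python3 -m crank '[{"dx":-0.0343,"dy":0.01045,"dz":0,"ax":0,"ay":0,"az":0,"hand":0.085},{"dx":-0.0343,"dy":0.01045,"dz":0,"ax":0,"ay":0,"az":0,"hand":0.085},{"dx":-0.0343,"dy":0.01045,"dz":0,"ax":0,"ay":0,"az":0,"hand":0.085},{"dx":-0.0343,"dy":0.01045,"dz":0,"ax":0,"ay":0,"az":0,"hand":0.085},{"dx":-0.0343,"dy":0.01045,"dz":0,"ax":0,"ay":0,"az":0,"hand":0.085},{"dx":-0.0343,"dy":0.01045,"dz":0,"ax":0,"ay":0,"az":0,"hand":0.085},{"dx":-0.0343,"dy":0.01045,"dz":0,"ax":0,"ay":0,"az":0,"hand":0.085},{"dx":-0.0343,"dy":0.01045,"dz":0,"ax":0,"ay":0,"az":0,"hand":0.085}]'
python3 -m crank '[{"dx":0,"dy":0,"dz":0,"ax":0,"ay":0,"az":-6.6,"hand":0.085},{"dx":0,"dy":0,"dz":0,"ax":0,"ay":0,"az":-6.6,"hand":0.085},{"dx":0,"dy":0,"dz":0,"ax":0,"ay":0,"az":-6.6,"hand":0.085},{"dx":0,"dy":0,"dz":0,"ax":0,"ay":0,"az":-6.6,"hand":0.085},{"dx":0,"dy":0,"dz":0,"ax":0,"ay":0,"az":-6.6,"hand":0.085},{"dx":0,"dy":0,"dz":0,"ax":0,"ay":0,"az":-6.6,"hand":0.085},{"dx":0,"dy":0,"dz":0,"ax":0,"ay":0,"az":-6.6,"hand":0.085},{"dx":0,"dy":0,"dz":0,"ax":0,"ay":0,"az":-6.6,"hand":0.085}]'
python3 -m crank '[{"dx":0,"dy":0,"dz":0.01,"ax":0,"ay":0,"az":0,"hand":0.085},{"dx":0,"dy":0,"dz":0.01,"ax":0,"ay":0,"az":0,"hand":0.085},{"dx":0,"dy":0,"dz":0,"ax":0,"ay":0,"az":0,"hand":0.085},{"dx":0,"dy":0,"dz":0,"ax":0,"ay":0,"az":0,"hand":0.085},{"dx":0,"dy":0,"dz":0,"ax":0,"ay":0,"az":0,"hand":0.085},{"dx":0,"dy":0,"dz":0,"ax":0,"ay":0,"az":0,"hand":0.085},{"dx":0,"dy":0,"dz":0,"ax":0,"ay":0,"az":0,"hand":0.085},{"dx":0,"dy":0,"dz":0,"ax":0,"ay":0,"az":0,"hand":0.085}]'
cat >> fit.py <<'E'
def ring(z,k=0):
    q=[(-32+k,-21+k),(20-k*.4,-21+k),(32-k,-9+k*.4),(32-k,9-k*.4),(20-k*.4,21-k),(-32+k,21-k)]
    return [(np.array([*a,z])/1e3,np.array([*b,z])/1e3) for a,b in zip(q,q[1:]+q[:1])]
E
cat > tinlook.py <<'E'
from fit import *
import sys,pickle
x,y,h,z=map(float,sys.argv[1:5])
o=st();c=optics.capture("wrist");pickle.dump({k:c[k] for k in("image","mtx","T")},open("pics/tl.pkl","wb"))
for s in (ring(z),ring(z)+ring(z,2.5)):
    r=edgefit(c,s,[x,y,h],span=(.0015,.0015,1.5));w=np.array([r[0],r[1],o["tool_pos"][2]]);print("tool offs mm",(o["ee_rot"].T@(w-o["tool_pos"])*1e3).round(2))
E
python3 tinlook.py .4499 .0195 58.4 60
```

```text
time: 24.17
tool_pos: [0.4487, 0.0215, 0.1889]
ee_rot: [[0.104, -0.995, 0.003], [-0.995, -0.104, 0.001], [-0.001, -0.003, -1.0]]
ft_force: [0.2, 1.0, 0.0]
finger_gap: 0.0851
grasp_force: 0.0
time: 24.83
tool_pos: [0.4495, 0.0203, 0.1888]
ee_rot: [[0.858, -0.514, 0.002], [-0.514, -0.858, 0.001], [0.002, -0.002, -1.0]]
ft_force: [-0.1, -0.1, -0.4]
finger_gap: 0.085
grasp_force: 0.0
time: 25.5
tool_pos: [0.4492, 0.0201, 0.1681]
ee_rot: [[0.855, -0.518, 0.001], [-0.518, -0.855, 0.0], [0.001, -0.001, -1.0]]
ft_force: [-0.1, 0.4, 0.1]
finger_gap: 0.085
grasp_force: 0.0
t 25.5 tcp [0.4492 0.0201 0.1681] hx -31.23 zdn [ 9.e-04  3.e-04 -1.e+00] gap 0.085 gf 0.0 F [-0.1  0.4  0.1] q [ 0.41  0.15 -0.5   0.   -0.92  0.62]
fit [4.51600e-01 1.64000e-02 5.98621e+01] -147.06405639648438 per seg [ 24. 166. 215. 246. 210.  23.]
tool offs mm [4.01 1.98 0.  ]
fit [4.50900e-01 1.94000e-02 5.82305e+01] -159.45071411132812 per seg [144. 168.  90.  97. 102.  99. 105. 165. 249. 250. 240. 206.]
tool offs mm [ 1.86 -0.24  0.  ]
```

```bash

python3 -m crank '[{"dx":0.0014,"dy":0,"dz":0.02,"ax":0,"ay":0,"az":0.5,"hand":0.085},{"dx":0,"dy":0,"dz":0.03,"ax":0,"ay":0,"az":0,"hand":0.085},{"dx":0,"dy":0,"dz":0.03,"ax":0,"ay":0,"az":0,"hand":0.085},{"dx":0,"dy":0,"dz":0.025,"ax":0,"ay":0,"az":0,"hand":0.085},{"dx":0,"dy":0,"dz":0.02,"ax":0,"ay":0,"az":0,"hand":0.085},{"dx":0,"dy":0,"dz":0.01,"ax":0,"ay":0,"az":0,"hand":0.085},{"dx":0,"dy":0,"dz":0.005,"ax":0,"ay":0,"az":0,"hand":0.085},{"dx":0,"dy":0,"dz":0,"ax":0,"ay":0,"az":0,"hand":0.085}]'
python3 -m crank '[{"dx":0,"dy":0,"dz":0,"ax":0,"ay":0,"az":0,"hand":0.075},{"dx":0,"dy":0,"dz":0,"ax":0,"ay":0,"az":0,"hand":0.04},{"dx":0,"dy":0,"dz":0,"ax":0,"ay":0,"az":0,"hand":0.04},{"dx":0,"dy":0,"dz":0,"ax":0,"ay":0,"az":0,"hand":0.04},{"dx":0,"dy":0,"dz":0,"ax":0,"ay":0,"az":0,"hand":0.04},{"dx":0,"dy":0,"dz":0,"ax":0,"ay":0,"az":0,"hand":0.04},{"dx":0,"dy":0,"dz":0,"ax":0,"ay":0,"az":0,"hand":0.04},{"dx":0,"dy":0,"dz":0,"ax":0,"ay":0,"az":0,"hand":0.04}]' 50
python3 -m crank '[{"dx":0,"dy":0,"dz":-0.002,"ax":0,"ay":0,"az":0,"hand":0.04},{"dx":0,"dy":0,"dz":-0.008,"ax":0,"ay":0,"az":0,"hand":0.04},{"dx":0,"dy":0,"dz":-0.02,"ax":0,"ay":0,"az":0,"hand":0.04},{"dx":0,"dy":0,"dz":-0.03,"ax":0,"ay":0,"az":0,"hand":0.04},{"dx":0,"dy":0,"dz":-0.03,"ax":0,"ay":0,"az":0,"hand":0.04},{"dx":0,"dy":0,"dz":-0.02,"ax":0,"ay":0,"az":0,"hand":0.04},{"dx":0,"dy":0,"dz":-0.01,"ax":0,"ay":0,"az":0,"hand":0.04},{"dx":0,"dy":0,"dz":0,"ax":0,"ay":0,"az":0,"hand":0.04}]'
python3 -c "
from h import *
st()"
```

```text
time: 26.22
tool_pos: [0.4498, 0.0192, 0.0267]
ee_rot: [[0.851, -0.526, -0.002], [-0.526, -0.851, -0.001], [-0.001, 0.002, -1.0]]
ft_force: [0.9, -0.2, -0.3]
finger_gap: 0.0851
grasp_force: 0.0
time: 26.88
tool_pos: [0.4509, 0.0195, 0.0288]
ee_rot: [[0.851, -0.525, 0.002], [-0.525, -0.851, 0.0], [0.001, -0.001, -1.0]]
ft_force: [-1.4, 0.1, 6.4]
finger_gap: 0.063
grasp_force: 56.9
time: 27.55
tool_pos: [0.4514, 0.0198, 0.1503]
ee_rot: [[0.851, -0.526, 0.006], [-0.526, -0.851, 0.002], [0.004, -0.005, -1.0]]
ft_force: [0.3, -0.2, -2.3]
finger_gap: 0.0633
grasp_force: 56.5
t 27.55 tcp [0.4514 0.0198 0.1503] hx -31.72 zdn [ 0.0057  0.0024 -1.    ] gap 0.0633 gf 56.53891953639686 F [ 0.3 -0.2 -2.3] q [ 0.41  0.17 -0.52  0.   -0.87  0.61]
```

```bash

python3 -m crank '[{"dx":0,"dy":0,"dz":-0.005,"ax":0,"ay":0,"az":6.54,"hand":0.04},{"dx":0,"dy":0,"dz":-0.005,"ax":0,"ay":0,"az":6.54,"hand":0.04},{"dx":0,"dy":0,"dz":0,"ax":0,"ay":0,"az":6.54,"hand":0.04},{"dx":0,"dy":0,"dz":0,"ax":0,"ay":0,"az":6.54,"hand":0.04},{"dx":0,"dy":0,"dz":0,"ax":0,"ay":0,"az":6.54,"hand":0.04},{"dx":0,"dy":0,"dz":0,"ax":0,"ay":0,"az":6.54,"hand":0.04},{"dx":0,"dy":0,"dz":0,"ax":0,"ay":0,"az":6.54,"hand":0.04},{"dx":0,"dy":0,"dz":0,"ax":0,"ay":0,"az":6.54,"hand":0.04}]'
python3 -m crank '[{"dx":0.0341,"dy":-0.01025,"dz":0,"ax":0,"ay":0,"az":0,"hand":0.04},{"dx":0.0341,"dy":-0.01025,"dz":0,"ax":0,"ay":0,"az":0,"hand":0.04},{"dx":0.0341,"dy":-0.01025,"dz":0,"ax":0,"ay":0,"az":0,"hand":0.04},{"dx":0.0341,"dy":-0.01025,"dz":0,"ax":0,"ay":0,"az":0,"hand":0.04},{"dx":0.0341,"dy":-0.01025,"dz":0,"ax":0,"ay":0,"az":0,"hand":0.04},{"dx":0.0341,"dy":-0.01025,"dz":0,"ax":0,"ay":0,"az":0,"hand":0.04},{"dx":0.0341,"dy":-0.01025,"dz":0,"ax":0,"ay":0,"az":0,"hand":0.04},{"dx":0.0341,"dy":-0.01025,"dz":0,"ax":0,"ay":0,"az":0,"hand":0.04}]'
python3 -m crank '[{"dx":0,"dy":0,"dz":0,"ax":0,"ay":0,"az":0,"hand":0.04},{"dx":0,"dy":0,"dz":0,"ax":0,"ay":0,"az":0,"hand":0.04},{"dx":0,"dy":0,"dz":0,"ax":0,"ay":0,"az":0,"hand":0.04},{"dx":0,"dy":0,"dz":0,"ax":0,"ay":0,"az":0,"hand":0.04},{"dx":0,"dy":0,"dz":0,"ax":0,"ay":0,"az":0,"hand":0.04},{"dx":0,"dy":0,"dz":0,"ax":0,"ay":0,"az":0,"hand":0.04},{"dx":0,"dy":0,"dz":0,"ax":0,"ay":0,"az":0,"hand":0.04},{"dx":0,"dy":0,"dz":0,"ax":0,"ay":0,"az":0,"hand":0.04}]'
python3 - <<'E'
from h import *
o=sensors.get_obs();import os
z=(o["tool_pos"][2]+.0313)*1e3;h=np.degrees(np.arctan2(o["ee_rot"][1,0],o["ee_rot"][0,0]))+90
os.system(f"python3 tinlook.py {o['tool_pos'][0]} {o['tool_pos'][1]} {h} {z}")
E
```

```text
time: 28.22
tool_pos: [0.4489, 0.0191, 0.1562]
ee_rot: [[0.097, -0.995, -0.003], [-0.995, -0.097, -0.0], [0.0, 0.003, -1.0]]
ft_force: [0.3, 0.9, -3.9]
finger_gap: 0.0632
grasp_force: 56.4
time: 28.88
tool_pos: [0.5592, -0.2448, 0.1555]
ee_rot: [[0.103, -0.995, -0.004], [-0.995, -0.103, 0.002], [-0.002, 0.003, -1.0]]
ft_force: [0.0, 0.6, -3.2]
finger_gap: 0.0628
grasp_force: 56.4
time: 29.55
tool_pos: [0.5601, -0.2429, 0.1579]
ee_rot: [[0.105, -0.995, 0.0], [-0.995, -0.105, 0.0], [0.0, -0.0, -1.0]]
ft_force: [0.2, -0.3, -3.1]
finger_gap: 0.0631
grasp_force: 56.6
t 29.55 tcp [ 0.5601 -0.2429  0.1579] hx -84.0 zdn [ 5.e-04  0.e+00 -1.e+00] gap 0.0631 gf 56.59007099457085 F [ 0.2 -0.3 -3.1] q [-0.14  0.42 -0.13 -0.   -1.02  0.25]
fit [ 0.5605 -0.2426  6.0373] -189.65696716308594 per seg [ 97. 154. 238. 266. 285.  98.]
tool offs mm [-0.27 -0.43  0.  ]
fit [ 0.5605 -0.2426  6.0405] -134.98814392089844 per seg [ 97. 155. 234. 268. 285.  97.  40. 145. 113.  89.  76.  21.]
tool offs mm [-0.27 -0.47  0.  ]
```

The tin in hand sits within 1 mm and 0.1° of the bay axes. I'll make a small correction and insert it with force checks.

```bash

python3 -m crank '[{"dx":0.0007,"dy":-0.0008,"dz":0.01,"ax":0,"ay":0,"az":0,"hand":0.04},{"dx":0,"dy":0,"dz":0.015,"ax":0,"ay":0,"az":0,"hand":0.04},{"dx":0,"dy":0,"dz":0.01,"ax":0,"ay":0,"az":0,"hand":0.04},{"dx":0,"dy":0,"dz":0.005,"ax":0,"ay":0,"az":0,"hand":0.04},{"dx":0,"dy":0,"dz":0.005,"ax":0,"ay":0,"az":0,"hand":0.04},{"dx":0,"dy":0,"dz":0.005,"ax":0,"ay":0,"az":0,"hand":0.04},{"dx":0,"dy":0,"dz":0.005,"ax":0,"ay":0,"az":0,"hand":0.04},{"dx":0,"dy":0,"dz":0,"ax":0,"ay":0,"az":0,"hand":0.04}]'
```

```text
time: 30.27
tool_pos: [0.5604, -0.244, 0.1016]
ee_rot: [[0.103, -0.995, -0.002], [-0.995, -0.103, 0.001], [-0.001, 0.002, -1.0]]
ft_force: [-0.9, 1.0, -3.1]
finger_gap: 0.063
grasp_force: 56.6
```

```bash

python3 -m crank '[{"dx":0,"dy":0,"dz":0.006,"ax":0,"ay":0,"az":0,"hand":0.04},{"dx":0,"dy":0,"dz":0.006,"ax":0,"ay":0,"az":0,"hand":0.04},{"dx":0,"dy":0,"dz":0.006,"ax":0,"ay":0,"az":0,"hand":0.04},{"dx":0,"dy":0,"dz":0.006,"ax":0,"ay":0,"az":0,"hand":0.04},{"dx":0,"dy":0,"dz":0.006,"ax":0,"ay":0,"az":0,"hand":0.04},{"dx":0,"dy":0,"dz":0.004,"ax":0,"ay":0,"az":0,"hand":0.04},{"dx":0,"dy":0,"dz":0,"ax":0,"ay":0,"az":0,"hand":0.04},{"dx":0,"dy":0,"dz":0,"ax":0,"ay":0,"az":0,"hand":0.04}]'
python3 - <<'E'
from h import *
o=sensors.get_obs();import os
z=(o["tool_pos"][2]+.0313)*1e3;h=np.degrees(np.arctan2(o["ee_rot"][1,0],o["ee_rot"][0,0]))+90
os.system(f"python3 tinlook.py {o['tool_pos'][0]} {o['tool_pos'][1]} {h} {z}")
E
```

```text
time: 30.93
tool_pos: [0.5608, -0.2441, 0.0683]
ee_rot: [[0.104, -0.995, -0.001], [-0.995, -0.104, -0.0], [-0.0, 0.001, -1.0]]
ft_force: [0.0, -0.4, -3.0]
finger_gap: 0.0628
grasp_force: 56.6
t 30.93 tcp [ 0.5608 -0.2441  0.0683] hx -84.04 zdn [-7.e-04 -0.e+00 -1.e+00] gap 0.0628 gf 56.606982573866844 F [ 0.  -0.4 -3. ] q [-0.15  0.52 -0.22  0.   -0.83  0.25]
fit [ 0.5612 -0.2438  5.9389] -184.85684204101562 per seg [ 98. 158. 244. 220. 293.  97.]
tool offs mm [-0.28 -0.48 -0.  ]
fit [ 0.5613 -0.2438  5.938 ] -134.1184844970703 per seg [ 99. 159. 239. 223. 290.  95.  44. 155. 113.  93.  78.  22.]
tool offs mm [-0.29 -0.53 -0.  ]
```

Tin at (0.5613, -0.2438), 5.9° against rack (0.5613, -0.2432), 6.0°. It sits free in the bay, so I'll go on down.

```bash

python3 -m crank '[{"dx":-0.0005,"dy":0,"dz":0.005,"ax":0,"ay":0,"az":0,"hand":0.04},{"dx":0,"dy":0,"dz":0.005,"ax":0,"ay":0,"az":0,"hand":0.04},{"dx":0,"dy":0,"dz":0.004,"ax":0,"ay":0,"az":0,"hand":0.04},{"dx":0,"dy":0,"dz":0.003,"ax":0,"ay":0,"az":0,"hand":0.04},{"dx":0,"dy":0,"dz":0.003,"ax":0,"ay":0,"az":0,"hand":0.04},{"dx":0,"dy":0,"dz":0.002,"ax":0,"ay":0,"az":0,"hand":0.04},{"dx":0,"dy":0,"dz":0,"ax":0,"ay":0,"az":0,"hand":0.04},{"dx":0,"dy":0,"dz":0,"ax":0,"ay":0,"az":0,"hand":0.04}]'
```

```text
time: 31.65
tool_pos: [0.5609, -0.2436, 0.0465]
ee_rot: [[0.104, -0.995, -0.0], [-0.995, -0.104, -0.0], [0.0, 0.0, -1.0]]
ft_force: [-0.4, 0.3, -3.0]
finger_gap: 0.0627
grasp_force: 56.6
```

```bash

python3 -m crank '[{"dx":0,"dy":0,"dz":0.002,"ax":0,"ay":0,"az":0,"hand":0.04},{"dx":0,"dy":0,"dz":0.001,"ax":0,"ay":0,"az":0,"hand":0.04},{"dx":0,"dy":0,"dz":0.001,"ax":0,"ay":0,"az":0,"hand":0.04},{"dx":0,"dy":0,"dz":0.001,"ax":0,"ay":0,"az":0,"hand":0.04},{"dx":0,"dy":0,"dz":0.0005,"ax":0,"ay":0,"az":0,"hand":0.04},{"dx":0,"dy":0,"dz":0.0005,"ax":0,"ay":0,"az":0,"hand":0.04},{"dx":0,"dy":0,"dz":0,"ax":0,"ay":0,"az":0,"hand":0.04},{"dx":0,"dy":0,"dz":0,"ax":0,"ay":0,"az":0,"hand":0.04}]'
```

```text
time: 32.32
tool_pos: [0.5608, -0.2436, 0.0409]
ee_rot: [[0.104, -0.995, -0.0], [-0.995, -0.104, -0.0], [0.0, 0.0, -1.0]]
ft_force: [-0.6, 1.1, -0.8]
finger_gap: 0.0632
grasp_force: 56.7
```

```bash

python3 -m crank '[{"dx":0,"dy":0,"dz":0.0005,"ax":0,"ay":0,"az":0,"hand":0.04},{"dx":0,"dy":0,"dz":0.0003,"ax":0,"ay":0,"az":0,"hand":0.04},{"dx":0,"dy":0,"dz":0,"ax":0,"ay":0,"az":0,"hand":0.04},{"dx":0,"dy":0,"dz":0,"ax":0,"ay":0,"az":0,"hand":0.07},{"dx":0,"dy":0,"dz":0,"ax":0,"ay":0,"az":0,"hand":0.085},{"dx":0,"dy":0,"dz":0,"ax":0,"ay":0,"az":0,"hand":0.085},{"dx":0,"dy":0,"dz":0,"ax":0,"ay":0,"az":0,"hand":0.085},{"dx":0,"dy":0,"dz":0,"ax":0,"ay":0,"az":0,"hand":0.085}]'
python3 -m crank '[{"dx":0,"dy":0,"dz":-0.005,"ax":0,"ay":0,"az":0,"hand":0.085},{"dx":0,"dy":0,"dz":-0.015,"ax":0,"ay":0,"az":0,"hand":0.085},{"dx":0,"dy":0,"dz":-0.03,"ax":0,"ay":0,"az":0,"hand":0.085},{"dx":0,"dy":0,"dz":-0.03,"ax":0,"ay":0,"az":0,"hand":0.085},{"dx":0,"dy":0,"dz":-0.03,"ax":0,"ay":0,"az":0,"hand":0.085},{"dx":0,"dy":0,"dz":-0.03,"ax":0,"ay":0,"az":0,"hand":0.085},{"dx":0,"dy":0,"dz":0,"ax":0,"ay":0,"az":0,"hand":0.085},{"dx":0,"dy":0,"dz":0,"ax":0,"ay":0,"az":0,"hand":0.085}]'
python3 -m crank '[{"dx":0,"dy":0,"dz":0,"ax":0,"ay":0,"az":0,"hand":0.085},{"dx":0,"dy":0,"dz":0,"ax":0,"ay":0,"az":0,"hand":0.085},{"dx":0,"dy":0,"dz":0,"ax":0,"ay":0,"az":0,"hand":0.085},{"dx":0,"dy":0,"dz":0,"ax":0,"ay":0,"az":0,"hand":0.085},{"dx":0,"dy":0,"dz":0,"ax":0,"ay":0,"az":0,"hand":0.085},{"dx":0,"dy":0,"dz":0,"ax":0,"ay":0,"az":0,"hand":0.085},{"dx":0,"dy":0,"dz":0,"ax":0,"ay":0,"az":0,"hand":0.085},{"dx":0,"dy":0,"dz":0,"ax":0,"ay":0,"az":0,"hand":0.085}]'
python3 tinlook.py .561 -.2432 6 72
python3 - <<'E'
from h import *
t=optics.capture("top")
for n,z in (("lid",.05),("dish",.03),("tin",.07)):
    b=sil(t,n)
    if b is None: print(n,None);continue
    v,u=np.nonzero(b["region"]);print(n,b["confidence"],px2w(t,u.mean(),v.mean(),z))
E
```

```text
time: 32.98
tool_pos: [0.5611, -0.2437, 0.0397]
ee_rot: [[0.104, -0.995, 0.0], [-0.995, -0.104, -0.0], [0.0, -0.0, -1.0]]
ft_force: [0.4, 0.8, 0.8]
finger_gap: 0.085
grasp_force: 0.0
time: 33.65
tool_pos: [0.562, -0.2438, 0.1826]
ee_rot: [[0.104, -0.995, 0.006], [-0.995, -0.104, -0.001], [0.002, -0.005, -1.0]]
ft_force: [0.4, 0.6, -0.8]
finger_gap: 0.0848
grasp_force: 0.0
time: 34.32
tool_pos: [0.5609, -0.2436, 0.1797]
ee_rot: [[0.104, -0.995, -0.0], [-0.995, -0.104, -0.0], [-0.0, 0.0, -1.0]]
ft_force: [0.2, -0.1, 0.1]
finger_gap: 0.0849
grasp_force: 0.0
t 34.32 tcp [ 0.5609 -0.2436  0.1797] hx -84.05 zdn [-2.e-04 -0.e+00 -1.e+00] gap 0.0849 gf 0.0 F [ 0.2 -0.1  0.1] q [-0.15  0.4  -0.1   0.   -1.07  0.25]
fit [ 0.5619 -0.2424  5.7585] -121.6668701171875 per seg [117. 114. 111. 116. 148. 124.]
tool offs mm [-1.07 -1.13 -0.  ]
fit [ 0.5619 -0.2424  5.9095] -110.14684295654297 per seg [118. 113. 110. 114. 149. 125.  55.  75. 123. 110.  92. 138.]
tool offs mm [-1.12 -1.18 -0.  ]
lid 0.58 [0.64679923 0.23267465 0.05      ]
dish 0.69 [0.60815607 0.04652624 0.03      ]
tin 0.58 [ 0.5568184  -0.24140081  0.07      ]
```

The tin is seated within about 1 mm of the bay's middle, and the lid and dish are still where I put them. Handing in.

```bash
python3 -c "
from plant import order
print(order.finish_job())"
```

```text
the job is handed in; nothing more can be done
None
```

I handed the job in at about 34 s: by my last camera measurements the lid is on the lotus rest, the dish stands on the mat and the tin is in the rack bay with its cut end at the posts, all released; the hand-in call returned no verdict.

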